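# Make up the gluing kit and the clamping kit

### The arm

A 6-joint arm with a two-finger parallel gripper is mounted at the origin on a cart in front of the work surface, level with it; the furniture and walls round the work are solid. World frame = base frame: x ahead of the robot, y to its left, z up, the work surface at z = 0. Lengths are in m, angles in rad, forces in N, time in s.
With the tool pointing down it reaches from about 0.25 to 0.8 m from the base axis. Payload 8.5 kg.
Tool frame: the origin (TCP) lies at the very end of the fingers, on their centre line; the grasp point (between the pads) lies 19 mm behind it; z points along the fingers, y is the direction in which the jaws open and shut (so a half turn about z gives the same grasp; the last joint's range is limited). The gripper opens to 85 mm and grips with 20 to 120 N. Pads are 22 mm wide; open, the fingers measure 114 mm over their backs; the gripper's body (76 mm by 85 mm) begins 54 mm behind the grasp point. The pads swing forward as they close: fully open they stand 13 mm farther back than shut.
Start: joints at [1.225, 0.238, -0.013, 1.319, 0, 1.571], TCP at [0.178, 0.494, 0.231] pointing down, gripper open.
Joint ranges: [-2.66, 2.66], [-1.03, 1.9], [-1.14, 1.46], [-1.82, 2.27], [-1.45, 1.34], [-3.14, 3.14]. Speed limits (rad/s): [2.22, 2.22, 2.79, 3.14, 3.14, 3.14].

### API

Orientations are given as [roll, pitch, yaw] about the fixed x, y, z axes, in that order (R = Rz(yaw) Ry(pitch) Rx(roll)).
In Python, from plant import get_obs, vision, job gives the robot as it stands.
- The arm moves only by the shell command python3 -m pendant 'ROWS'. ROWS is JSON, a list of rows, each an object with "delta_pos": the shift along the tool's x, y, z in cm, a list of three; "twist": the turn, a rotation vector about the tool's x, y, z in degrees, a list of three; "hand": the closure in counts, from 0 (fully open) to 255 (shut). In form: [{"delta_pos": [dx, dy, dz], "twist": [wx, wy, wz], "hand": hand}, ...]. A call has 1 to 20 rows; each row shifts and turns the commanded pose from where the row before left it, along the tool's axes as they then stand; what a row does not reach is not made up. A row lasts 1/10 s, in which the tool goes at most 50 mm and 8.59 degrees, less where a joint would pass 70% of its speed; a pose out of reach is approached as far as the arm can. A call is refused whole if a number of a shift passes 5 or a number of a turn 8.59, either way. A call with a gripper value outside its range is refused whole. The fingers move at their own pace and stop on an object; the grip force is fixed at half the most. Time passes only in rows, so rows that do not move let the fingers close. It gives the time, the measured TCP pose, the force and the opening at its end, in the units of the state.
- get_obs(): the state, without advancing time (a new reading comes with each control period).
- vision.snapshot(name): name is "scene" or "top" or "wrist"; returns the picture (400x640x3 uint8, red, green, blue); there is no depth.
- vision.camera_info(name): a dict with "fovy" (degrees; the focal length in pixels is half the picture's height over the tangent of half this angle, whatever the lens; pixels are square), "cx", "cy" (the principal point, pixels), "xyz" and "attitude" of the camera in the world; the wrist camera has in their place "tool_from_camera" (4x4, takes a point from camera to tool coordinates, whose origin is the TCP and whose axes are the flange's). Camera axes: x right, y up, looking along -z (the intrinsics and any distortion apply to the point x, -y, -z); pixel columns grow to the right and rows downward; lengths in m; the calibration is good to about 2 mm. A picture is of the moment at which its call begins: read the wrist's pose just before it. camera_info takes no time and is no camera call.
- job.job_done(): hands the job in, once; it reports no verdict.
The state is a dict: "clock": time; "qpos": joint angles; "dq": joint speeds; "joint_torque": joint torques, N m; "ee_pos": TCP position; "tcp_rot": TCP orientation; "contact_force": force on the tool from outside, world axes, zero at the start; "ft_torque": the same for the moment, N m; "opening": opening from 0.0 (shut) to 1.0 (fully open).
Only numpy, scipy, OpenCV 4.12 (cv2) and the standard library are available. Lean on these libraries where they do the work, as an engineer would, in place of code of your own. Each camera call takes 0.05 s, during which the arm holds its last target. There are 200 camera calls.

### The job

Make up two kits from the stock on the bench. The blue tray gets the gluing kit: the cork sanding block lying flat in the wide bay and the glue bottle standing in the narrow bay; the yellow tray gets the clamping kit: the V-block, V upwards, in the wide bay, and both silver hex bolts, standing on their heads, in the narrow bay. Set each thing down on the tray floor without dropping it, and leave the flux tin and the black cap screw where they are.

Things in the scene. Friction and masses are not known exactly. Their poses are not given: they have to be found in the camera images.
- blue_tray: blue open tray, fixed, 120 (its x) x 150 mm (its y). Floor 3 mm thick, walls 4 mm thick and 14 mm high; a divider (y = +11 mm, 4 mm thick, 12 mm high) parts a wide bay (112 mm along x, 80 mm along y, centre y = -31 mm) from a narrow bay (112 x 58 mm, centre y = +42 mm). Origin: centre of its underside. A small white label marks the -x wall. Trades spots with the yellow tray.
- yellow_tray: yellow open tray, fixed, 120 (its x) x 150 mm (its y). Floor 3 mm thick, walls 4 mm thick and 14 mm high; a divider (y = +11 mm, 4 mm thick, 12 mm high) parts a wide bay (112 mm along x, 80 mm along y, centre y = -31 mm) from a narrow bay (112 x 58 mm, centre y = +42 mm). Origin: centre of its underside. A small white label marks the -x wall. 
- sanding_block: light brown cork sanding block lying flat behind the grinder (not the brown blocks far off to the left), 58 mm (its x) by 92 mm (its y) by 28 mm high, 50 g. Origin at the centre of its underside. Grip it across the 58 mm width. Goes in the blue tray's wide bay, its length best along the tray's x, where it has 10 mm to spare at either end.
- glue_bottle: upright yellow bottle with a red and white label and a black cap, 42 mm across, 110 mm high (round body up to 92 mm, cap 33 mm across above that), 120 g. Origin at the centre of its underside, z up. Goes in the blue tray's narrow bay.
- v_block: grey steel V-block, V upwards, 50 x 50 mm and 40 mm high, 500 g. Origin at the centre of its underside, z up. Its square sides stand 14 degrees (0.25 rad) clockwise, seen from above, of its own x and y axes: the groove runs along the direction at -0.25 rad from its x axis. Grip it across the two full sides beside the groove (50 mm apart). Goes in the yellow tray's wide bay, any way round.
- hex_bolt_1: silver-grey M10 hex bolt standing on its head, 39 mm high, 16 mm across the head below, narrowing to 10 mm at the top, 25 g. Origin at the centre of its underside, z up. Goes in the yellow tray's narrow bay.
- hex_bolt_2: the other silver-grey M10 hex bolt, exactly like the first, also standing on its head; it goes in the yellow tray's narrow bay too, beside the first.
- flux_tin: round cream tin with a blue band and pale grey lid, 60 mm across, 35 mm high, standing behind the grinder. Not wanted in either kit. Origin at the centre of its underside.
- cap_screw: black M6 cap screw standing upright, 14 mm across, 26 mm high, standing in the stock. Not wanted in either kit. Origin at the centre of its underside.
- bench_grinder: grey bench grinder, fixed in mid-bench; not used, but in the way. Origin under its middle, which is at x = 0.40, y = 0.16 m; it reaches x 0.28 to 0.53 and y -0.05 to 0.38 m, 0.25 m high, its eye shields (x 0.32 to 0.39) y -0.10 to 0.43 m, 0.285 m high. Carry things over it or behind it. The window sill behind the work starts at x = 0.75 m, 0.11 to 0.17 m up.
Not all that is in view belongs to the job. There is more than one size of the sanding_block; the one meant has the size given above.

How it is judged:
By the outcome, as a careful person would: the job done as asked, in the order asked, and still so for the second after the job is handed in, with the robot touching nothing.
It also fails if it takes over 144 s, if anything falls off the work surface, if the arm or the gripper's body presses on something with over 40 N, if the wrist force passes 120 N, or if a joint passes its speed limit or range.

## Working session

There is one attempt and no reset: what is moved stays moved. The work goes in short steps, Python scripts to look and compute and a shell command to move; the robot and the scene stay as the last step left them, time stands still between calls to the robot, and variables do not carry over. Pictures are saved under pics/ and viewed, about 12 in all and at most 16, crops included, and the job is handed in when it is done.

```bash
mkdir -p pics; ls
python3 - <<'E'
from plant import get_obs, vision
import cv2
print(get_obs())
for n in ("scene","top","wrist"):
    print(n,vision.camera_info(n))
    cv2.imwrite(f"pics/{n}0.png",vision.snapshot(n)[:,:,::-1])
E
```

```text
pics
{'clock': 0.0, 'qpos': array([ 1.22500139e+00,  2.38742325e-01, -1.42773509e-02,  1.31921881e+00,
       -3.66432320e-05,  1.57078294e+00]), 'dq': array([ 4.34196816e-05, -8.96870604e-04,  2.02375371e-04,  6.99215407e-04,
        3.68607704e-04, -7.48194170e-04]), 'joint_torque': array([ 6.36456789e-04, -5.38789916e+01,  3.46434474e+01,  1.84498227e-02,
        6.43231874e-05, -1.81763511e-05]), 'ee_pos': array([0.17780816, 0.49350769, 0.23068882]), 'tcp_rot': array([-3.14015050e+00,  3.66238893e-05,  2.79581115e+00]), 'contact_force': array([ 0.57914489, -0.22264968, -0.96586001]), 'ft_torque': array([-0.05748153,  0.00832531, -0.00972036]), 'opening': 1.0016431609647356}
scene {'fovy': 57.698457997227266, 'cx': 320.6534609008929, 'cy': 196.54116112280823, 'xyz': array([0.34100647, 0.67988201, 0.74478573]), 'attitude': array([ 0.68511045,  0.00338417, -2.80000458])}
top {'fovy': 46.74220910333203, 'cx': 316.4222723314193, 'cy': 200.30776321550198, 'xyz': array([0.4753354 , 0.14644517, 1.2335776 ]), 'attitude': array([ 0.06581458, -0.00605375, -1.60012703])}
wrist {'fovy': 62.20977684238541, 'cx': 317.3462661963583, 'cy': 194.3215384272351, 'tool_from_camera': array([[-6.89195897e-04,  9.62503874e-01,  2.71267059e-01,
         6.93181626e-02],
       [ 9.99999761e-01,  6.46763340e-04,  2.45822373e-04,
        -1.16774533e-03],
       [ 6.11593975e-05,  2.71267164e-01, -9.62504089e-01,
        -1.43062934e-01],
       [ 0.00000000e+00,  0.00000000e+00,  0.00000000e+00,
         1.00000000e+00]])}
```

View pics/top0.png

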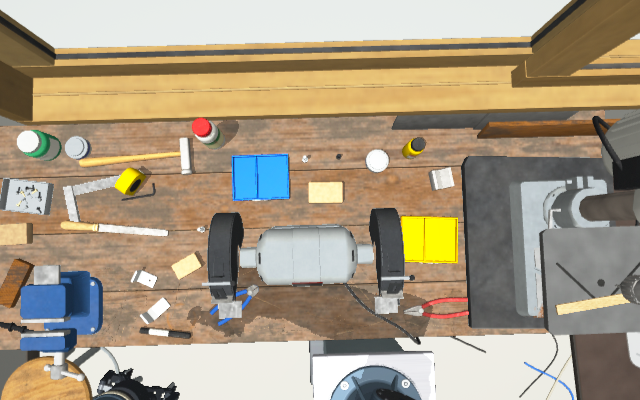

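View pics/scene0.png

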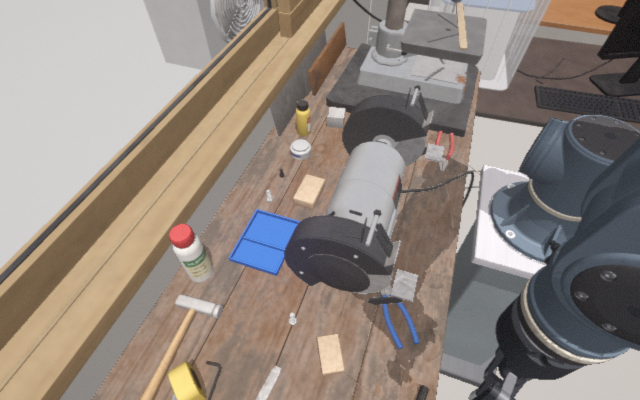

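The top view shows:
- **Trays:** blue at (261,177), yellow at (429,240).
- **Bottle and V-block:** glue bottle at (413,148), V-block at (441,178).
- **Small parts:** pale small parts at (305,158) and (201,230), dark screw at (338,156).
- **Tin:** flux tin at (377,160).
- **Tan blocks:** (325,192), (186,265) and (14,234). The one behind the grinder, (325,192), fits the description.

I'll measure these and make one enlarged crop.

```bash
cat > h.py <<'E'
import numpy as np, cv2
from scipy.spatial.transform import Rotation as R
from plant import get_obs, vision
def cam(name, obs=None):
    c=vision.camera_info(name); f=200/np.tan(np.radians(c["fovy"])/2)
    if name=="wrist":
        o=obs or get_obs(); T=c["tool_from_camera"]; Rt=R.from_euler("xyz",o["tcp_rot"]).as_matrix()
        return f,c["cx"],c["cy"],Rt@T[:3,3]+o["ee_pos"],Rt@T[:3,:3]
    return f,c["cx"],c["cy"],c["xyz"],R.from_euler("xyz",c["attitude"]).as_matrix()
def ray(C,px,z):
    f,cx,cy,p,M=C; px=np.atleast_2d(px).astype(float)
    d=np.c_[(px[:,0]-cx)/f,-(px[:,1]-cy)/f,-np.ones(len(px))]@M.T
    return p+d*((z-p[2])/d[:,2])[:,None]
def proj(C,P):
    f,cx,cy,p,M=C; q=(np.atleast_2d(P)-p)@M
    return np.c_[cx+f*q[:,0]/-q[:,2],cy-f*q[:,1]/-q[:,2]]
def blobs(m,amin=20):
    cs,_=cv2.findContours(m.astype(np.uint8),cv2.RETR_EXTERNAL,cv2.CHAIN_APPROX_NONE)
    return [c for c in cs if cv2.contourArea(c)>amin]
def rect(C,c,z):
    """min-area rect of contour in world plane z: centre, (l,s) mm, yaw of long side deg"""
    P=ray(C,c[:,0,:]+0.0,z)[:,:2]*1000
    (x,y),(w,h),a=cv2.minAreaRect(P.astype(np.float32))
    if w<h: w,h,a=h,w,a+90
    return np.round([x,y,w,h,(a+90)%180-90],1)
def grab(name,tag):
    o=get_obs(); im=vision.snapshot(name); cv2.imwrite(f"pics/{tag}.png",im[:,:,::-1]); return o,im
E
python3 - <<'E'
from h import *
im=cv2.imread("pics/top0.png"); hsv=cv2.cvtColor(im,cv2.COLOR_BGR2HSV); H,S,V=[hsv[:,:,i].astype(int) for i in range(3)]
C=cam("top")
for n,m,z in [("blue",(abs(H-105)<10)&(S>150)&(V>120),.014),("yel",(abs(H-28)<5)&(S>180)&(V>130),.014),("cork",(abs(H-18)<6)&(S>60)&(S<150)&(V>180),.028),("light",(S<45)&(V>125),.035)]:
    for c in blobs(m,15):
        r=cv2.boundingRect(c)
        if 100<r[0]<470 and 120<r[1]<300: print(n,r,rect(C,c,z))
a=cv2.resize(im[130:210,225:465],None,fx=3.3,fy=3.3,interpolation=cv2.INTER_CUBIC)
b=cv2.resize(im[210:290,160:240],None,fx=3.3,fy=3.3,interpolation=cv2.INTER_CUBIC)
o=np.zeros((a.shape[0]*2,a.shape[1],3),np.uint8);o[:a.shape[0]]=a;o[a.shape[0]:,:b.shape[1]]=b
cv2.imwrite("pics/crop1.png",o)
print(ray(C,[[305,156],[201,229]],.039),ray(C,[[415,144]],.11),ray(C,[[442,178]],.04))
E
```

```text
blue (242, 296, 10, 14) [295.3 328.5  38.8   8.9 -40.3]
blue (236, 290, 11, 7) [320.5 340.5  29.4   9.  -73.4]
blue (232, 154, 58, 47) [622.3 284.  149.6 119.9 -89.6]
yel (401, 216, 57, 47) [ 444.8 -156.2  147.8  120.5   87.2]
yel (115, 168, 25, 26) [624.8 636.8  67.5  40.3 -36.8]
yel (404, 139, 19, 17) [ 683.1 -118.9   43.2   41.3  -50.1]
cork (103, 299, 33, 9) [304.1 650.6  82.2  17.1 -86.3]
cork (103, 290, 111, 24) [305.8 551.1 281.8  55.5  89.9]
cork (403, 283, 64, 18) [ 310.  -161.1  163.2   43.4   88.3]
cork (364, 266, 12, 10) [370.1   4.4  26.9  23.6 -80.5]
cork (354, 265, 9, 10) [369.4  33.   24.4  17.1 -20.5]
cork (405, 262, 61, 20) [ 361.1 -164.6  155.5   48.8   88.3]
cork (201, 252, 6, 9) [417.8 430.9  19.3  13.7  13.3]
cork (458, 250, 7, 15) [ 396.4 -233.8   36.3   15.6   -2.8]
cork (242, 243, 15, 4) [444.9 314.9  36.3   7.7  88.3]
cork (243, 229, 24, 13) [469.  300.1  59.4  31.1  88.3]
cork (345, 226, 14, 7) [477.1  47.8  33.9  15.6  88.3]
cork (175, 222, 27, 8) [498.7 472.2  67.6  18.2  88.3]
cork (358, 219, 12, 3) [499.6  15.7  28.7   5.2  88.3]
cork (173, 212, 17, 9) 
[... 2436 characters left out ...]
8) [367.9 585.   62.3  35.9  73. ]
light (239, 229, 135, 57) [409.  167.8 345.4 143.3  88.3]
light (197, 227, 8, 6) [487.3 438.1  18.1  12.9  88.3]
light (271, 225, 29, 4) [488.6 220.   72.3   7.7  88.3]
light (309, 224, 31, 4) [488.3 119.2  77.6   7.7  88.3]
light (431, 167, 23, 23) [ 603.  -192.3   53.7   51.2  -80.4]
light (302, 155, 6, 8) [664.3 164.8  18.4  13.1  -1.6]
light (365, 149, 24, 24) [654.4 -24.   59.9  58.8 -58. ]
light (179, 137, 13, 38) [681.6 478.3  96.1  26.    5.6]
light (195, 121, 21, 22) [737.6 415.2  57.4  43.1 -45.8]
[[0.67021026 0.16323613 0.039     ]
 [0.48847893 0.43586649 0.039     ]] [[ 0.68068304 -0.1085894   0.11      ]] [[ 0.60236177 -0.19079877  0.04      ]]
```

View pics/crop1.png

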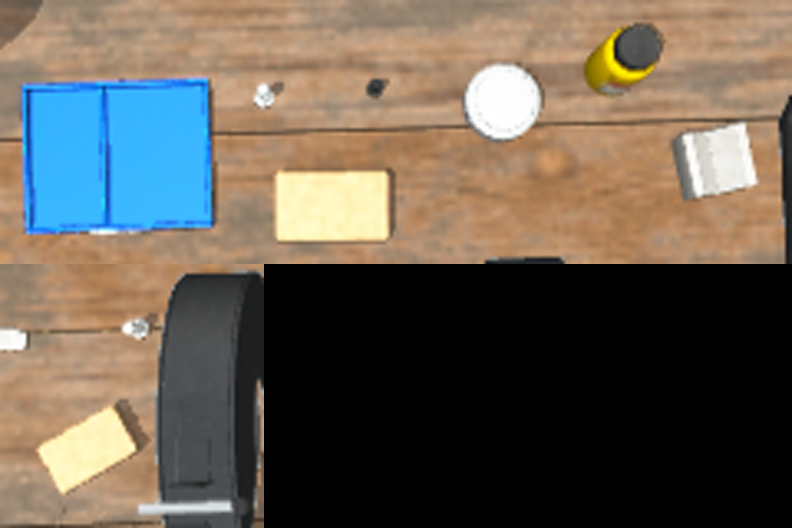

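The crop shows the cork block at about (333,205) lying cleanly with its length along y, and a smaller tan block left of the grinder. The bolts are the silver ones, the black screw is separate, and the V-block groove runs roughly along world x. Now the sizes of the cork candidates and the yellow tray's orientation.

Run:
```python
from h import *
im=cv2.imread("pics/top0.png"); hsv=cv2.cvtColor(im,cv2.COLOR_BGR2HSV); H,S,V=[hsv[:,:,i].astype(int) for i in range(3)]
C=cam("top")
print(hsv[192,325],hsv[265,186])
for c in blobs((abs(H-20)<7)&(S>50)&(S<160)&(V>205),60):
    r=cv2.boundingRect(c)
    if r[0]<360 and 120<r[1]<300: print(r,rect(C,c,.028))
# yellow: dark lines & white label
a=hsv[205:270,395:465]; a=cv2.resize(im[205:270,395:465],None,fx=6,fy=6,interpolation=cv2.INTER_CUBIC)
cv2.imwrite("pics/crop2.png",a)
```

```text
[ 27  60 255] [ 27  62 255]
(171, 252, 30, 28) [395.7 479.6  68.7  43.6 -61.3]
(0, 223, 27, 22) [490.4 924.6  67.2  53.1 -88.1]
(60, 221, 38, 10) [507.1 755.5  96.1  20.9  86.2]
(308, 182, 35, 21) [575.7 113.7  89.   52.5  88.4]
(79, 151, 102, 16) [682.1 623.1 265.1  20.2 -85.2]
```

View pics/crop2.png

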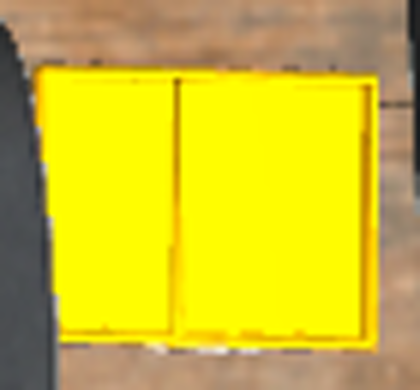

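The yellow tray's label is at the bottom edge (crop about (205,348)), so its x axis is close to world x. The narrow bay is on the left, by the grinder. Of the cork blocks, the one at (325,192) measures about 89x52 mm and is the only fit for 92x58; the others are about 69x44 and 67x53.

Next I raise the arm and go over to the block.

```bash
python3 -m pendant '[{"delta_pos":[0,0,-4.5],"twist":[0,0,0],"hand":0},{"delta_pos":[0,0,-4.5],"twist":[0,0,0],"hand":0},{"delta_pos":[0,0,-4.5],"twist":[0,0,0],"hand":0},{"delta_pos":[-3.87,-1.71,0],"twist":[0,0,0],"hand":0},{"delta_pos":[-3.87,-1.71,0],"twist":[0,0,0],"hand":0},{"delta_pos":[-3.87,-1.71,0],"twist":[0,0,0],"hand":0},{"delta_pos":[-3.87,-1.71,0],"twist":[0,0,0],"hand":0},{"delta_pos":[-3.87,-1.71,0],"twist":[0,0,0],"hand":0},{"delta_pos":[-3.87,-1.71,0],"twist":[0,0,0],"hand":0},{"delta_pos":[-3.87,-1.71,0],"twist":[0,0,0],"hand":0},{"delta_pos":[-3.87,-1.71,0],"twist":[0,0,0],"hand":0},{"delta_pos":[-3.87,-1.71,0],"twist":[0,0,0],"hand":0},{"delta_pos":[-3.87,-1.71,0],"twist":[0,0,0],"hand":0},{"delta_pos":[-3.87,-1.71,0],"twist":[0,0,0],"hand":0},{"delta_pos":[-3.87,-1.71,0],"twist":[0,0,0],"hand":0},{"delta_pos":[-3.87,-1.71,0],"twist":[0,0,0],"hand":0}]'
python3 -m pendant '[{"delta_pos":[0,0,0],"twist":[0,0,7.8],"hand":0},{"delta_pos":[0,0,0],"twist":[0,0,7.8],"hand":0},{"delta_pos":[0,0,0],"twist":[0,0,7.8],"hand":0},{"delta_pos":[0,0,0],"twist":[0,0,7.8],"hand":0},{"delta_pos":[0,0,0],"twist":[0,0,7.8],"hand":0},{"delta_pos":[0,0,0],"twist":[0,0,7.8],"hand":0},{"delta_pos":[0,0,0],"twist":[0,0,7.8],"hand":0},{"delta_pos":[0,0,0],"twist":[0,0,7.8],"hand":0},{"delta_pos":[0,0,0],"twist":[0,0,7.8],"hand":0},{"delta_pos":[0,0,0],"twist":[0,0,0],"hand":0},{"delta_pos":[0,0,0],"twist":[0,0,0],"hand":0}]'
cat >> h.py <<'E'
def go(x,y,z,yawdeg=None):
    """tool-frame shift (cm) to world x,y,z(m) and tool twist z (deg) to yaw; shift is in present axes"""
    o=get_obs(); M=R.from_euler("xyz",o["tcp_rot"])
    d=M.inv().apply(np.array([x,y,z])-o["ee_pos"])*100
    print("shift cm",d.round(2),"rows",np.ceil(np.linalg.norm(d)/4.5), end=" ")
    if yawdeg is not None:
        t=R.from_euler("xyz",[180,0,yawdeg],degrees=True); print("twist",np.degrees((M.inv()*t).as_rotvec()).round(2),end=" ")
    print()
def st():
    o=get_obs(); print("t%.2f"%o["clock"],o["ee_pos"].round(4),np.degrees(o["tcp_rot"]).round(2),"q",o["qpos"].round(2),"F",o["contact_force"].round(1),"open %.3f"%o["opening"])
E
python3 - <<'E'
from h import *
st(); o,im=grab("wrist","w1")
hsv=cv2.cvtColor(im,cv2.COLOR_RGB2HSV);H,S,V=[hsv[:,:,i].astype(int) for i in range(3)]
C=cam("wrist",o)
for n,m,z in [("cork",(abs(H-25)<8)&(S>30)&(S<160)&(V>205),.028),("blue",(abs(H-105)<10)&(S>150)&(V>120),.017),("light",(S<45)&(V>125),.035)]:
    for c in blobs(m,60): print(n,cv2.boundingRect(c),rect(C,c,z))
E
```

```text
clock: 1.75
ee_pos: [0.5769, 0.1127, 0.3661]
tcp_rot: [-3.141, -0.0, 2.796]
contact_force: [0.4, 1.0, 0.4]
opening: 1.002
clock: 2.85
ee_pos: [0.5759, 0.1142, 0.3661]
tcp_rot: [-3.141, 0.0, 1.575]
contact_force: [0.2, 0.3, -0.5]
opening: 0.998
t2.85 [0.5759 0.1142 0.3661] [-1.7997e+02  1.0000e-02  9.0220e+01] q [ 0.2   0.35  0.49  1.71 -0.    1.76] F [ 0.2  0.3 -0.5] open 0.998
cork (504, 378, 27, 22) [ 9.383e+02 -3.171e+02  5.070e+01  4.720e+01  2.000e-01]
cork (472, 249, 18, 41) [838.1 -79.5  72.2  27.1 -82.6]
cork (478, 134, 30, 92) [835.1  67.2 139.6  27.3  87.7]
cork (301, 120, 38, 61) [577.3 112.2  87.9  52.9  89.4]
cork (491, 75, 26, 63) [836.6 174.7  84.   26.7  89.7]
cork (521, 73, 69, 242) [943.5  29.2 380.9  61.8 -89.9]
cork (531, 67, 20, 34) [880.4 206.3  42.8  22.8  71.5]
cork (568, 0, 32, 99) [931.9 247.2 127.6  41.  -78.2]
blue (310, 0, 89, 82) [6.231e+02 2.598e+02 1.180e+02 1.016e+02 2.000e-01]
light (98, 380, 20, 20) [ 199.1 -315.1   43.4   35.4   88.4]
light (0, 333, 29, 28) [  47.7 -214.5   82.7   29.8   42.8]
light (318, 320, 33, 30) [ 604.5 -197.7   52.1   51.   -80.3]
light (457, 291, 18, 13) [ 8.163e+02 -1.247e+02  2.640e+01  2.220e+01  2.000e-01]
light (8, 258, 15, 14) [ 96.9 -68.8  23.9  22.7   0.2]
light (350, 221, 39, 36) [655.  -22.8  58.9  58.4 -69.6]
light (375, 109, 15, 11) [6.644e+02 1.646e+02 1.970e+01 1.350e+01 2.000e-01]
light (233, 40, 28, 139) [477.1 165.5 186.3  34.5  88.1]
light (428, 3, 60, 285) [772.1  96.5 410.6  66.4 -86.4]
light (90, 0, 142, 304) [363.6  83.8 442.7 175.  -89.8]
light (0, 0, 115, 334) [190.5  38.2 529.8 174.4  75.6]
```

View pics/w1.png

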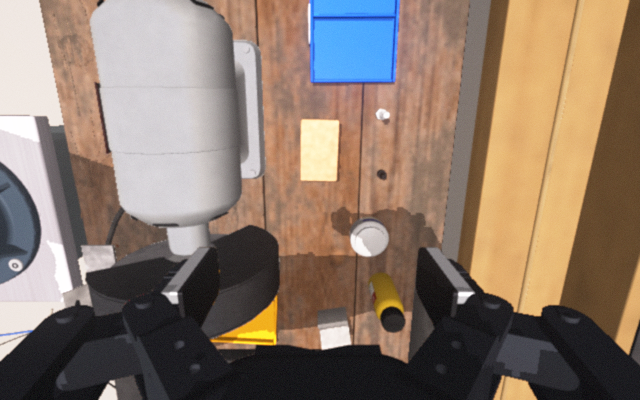

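The wrist view shows the cork block at (319,150) between the jaws' lines, with a free strip around it. It agrees with the top camera to 2 mm: centre (0.577, 0.112), length along y. Descend.

```bash
python3 -m pendant '[{"delta_pos":[-0.2,0.13,-0],"twist":[0,0,0],"hand":0},{"delta_pos":[0,0,4.5],"twist":[0,0,0],"hand":0},{"delta_pos":[0,0,4.5],"twist":[0,0,0],"hand":0},{"delta_pos":[0,0,4.5],"twist":[0,0,0],"hand":0},{"delta_pos":[0,0,4.5],"twist":[0,0,0],"hand":0},{"delta_pos":[0,0,4.5],"twist":[0,0,0],"hand":0},{"delta_pos":[0,0,4.5],"twist":[0,0,0],"hand":0},{"delta_pos":[0,0,3.5],"twist":[0,0,0],"hand":0},{"delta_pos":[0,0,2],"twist":[0,0,0],"hand":0},{"delta_pos":[0,0,1.5],"twist":[0,0,0],"hand":0},{"delta_pos":[0,0,1.36],"twist":[0,0,0],"hand":0},{"delta_pos":[0,0,0],"twist":[0,0,0],"hand":0},{"delta_pos":[0,0,0],"twist":[0,0,0],"hand":0}]'
python3 -m pendant '[{"delta_pos":[0,0,0],"twist":[0,0,0],"hand":130},{"delta_pos":[0,0,0],"twist":[0,0,0],"hand":130},{"delta_pos":[0,0,0],"twist":[0,0,0],"hand":130},{"delta_pos":[0,0,0],"twist":[0,0,0],"hand":130},{"delta_pos":[0,0,0],"twist":[0,0,0],"hand":130},{"delta_pos":[0,0,0],"twist":[0,0,0],"hand":130},{"delta_pos":[0,0,0],"twist":[0,0,0],"hand":130},{"delta_pos":[0,0,0],"twist":[0,0,0],"hand":130}]'
```

```text
clock: 4.2
ee_pos: [0.5773, 0.1121, 0.0129]
tcp_rot: [-3.141, 0.0, 1.571]
contact_force: [0.1, -0.2, -0.2]
opening: 0.999
clock: 5.0
ee_pos: [0.578, 0.1123, 0.014]
tcp_rot: [3.14, -0.0, 1.571]
contact_force: [-0.7, -0.5, 5.4]
opening: 0.623
```

The grip stopped at 0.623, which is plausible for 58 mm with swinging jaws. Lift and check.

```bash
python3 -m pendant '[{"delta_pos":[0,0,-1],"twist":[0,0,0],"hand":130},{"delta_pos":[0,0,-2],"twist":[0,0,0],"hand":130},{"delta_pos":[0,0,-3],"twist":[0,0,0],"hand":130},{"delta_pos":[0,0,-3],"twist":[0,0,0],"hand":130},{"delta_pos":[0,0,0],"twist":[0,0,0],"hand":130},{"delta_pos":[0,0,0],"twist":[0,0,0],"hand":130}]'
python3 - <<'E'
from h import *
st(); o,im=grab("wrist","w2"); go(.6225,.253,.10,0); go(.6225,.253,.10,180)
hsv=cv2.cvtColor(im,cv2.COLOR_RGB2HSV);H,S,V=[hsv[:,:,i].astype(int) for i in range(3)]
C=cam("wrist",o)
for n,m,z in [("cork",(abs(H-25)<8)&(S>30)&(S<160)&(V>205),o["ee_pos"][2]+.0155)]:
    for c in blobs(m,300): print(n,cv2.boundingRect(c),rect(C,c,z))
E
```

```text
clock: 5.6
ee_pos: [0.5777, 0.1123, 0.1039]
tcp_rot: [3.14, -0.0, 1.571]
contact_force: [-0.1, -0.3, -1.3]
opening: 0.626
t5.60 [0.5777 0.1123 0.1039] [ 1.7988e+02 -2.0000e-02  8.9990e+01] q [ 0.19  0.41 -0.09  1.06 -0.    1.76] F [-0.1 -0.3 -1.3] open 0.626
shift cm [14.08  4.55  0.28] rows 4.0 twist [ 1.e-02 -1.e-02  9.e+01] 
shift cm [14.08  4.55  0.28] rows 4.0 twist [ 1.e-02  1.e-02 -9.e+01] 
cork (253, 163, 133, 111) [577.1 132.9  52.4  47.4  -1. ]
```

View pics/w2.png

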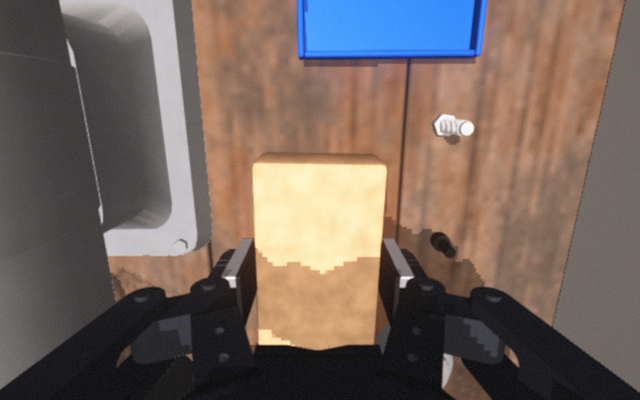

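The block hangs level between the jaws, its far edge at row 155. The blue tray (300–485, row 55) lies ahead, with a bolt at (455,127) and the black screw at (443,244). Move over the wide bay and turn.

```bash
python3 -m pendant '[{"delta_pos":[3.52,1.14,-0.5],"twist":[0,0,0],"hand":130},{"delta_pos":[3.52,1.14,-0.5],"twist":[0,0,0],"hand":130},{"delta_pos":[3.52,1.14,-0.5],"twist":[0,0,0],"hand":130},{"delta_pos":[3.52,1.13,-0.5],"twist":[0,0,0],"hand":130},{"delta_pos":[0,0,0],"twist":[0,0,7.5],"hand":130},{"delta_pos":[0,0,0],"twist":[0,0,7.5],"hand":130},{"delta_pos":[0,0,0],"twist":[0,0,7.5],"hand":130},{"delta_pos":[0,0,0],"twist":[0,0,7.5],"hand":130},{"delta_pos":[0,0,0],"twist":[0,0,7.5],"hand":130},{"delta_pos":[0,0,0],"twist":[0,0,7.5],"hand":130},{"delta_pos":[0,0,0],"twist":[0,0,7.5],"hand":130},{"delta_pos":[0,0,0],"twist":[0,0,7.5],"hand":130},{"delta_pos":[0,0,0],"twist":[0,0,7.5],"hand":130},{"delta_pos":[0,0,0],"twist":[0,0,7.5],"hand":130},{"delta_pos":[0,0,0],"twist":[0,0,7.5],"hand":130},{"delta_pos":[0,0,0],"twist":[0,0,7.5],"hand":130},{"delta_pos":[0,0,0],"twist":[0,0,0],"hand":130},{"delta_pos":[0,0,0],"twist":[0,0,0],"hand":130}]'
python3 - <<'E'
from h import *
st(); o,im=grab("wrist","w3"); go(.6225,.253,.017,0)
C=cam("wrist",o)
# predicted tray inner corners of wide bay at z .017
P=np.array([[x,y,.017] for x in(.5665,.6785) for y in(.213,.293)])
for p in proj(C,P).round().astype(int): cv2.circle(im,tuple(int(v) for v in p),4,(255,0,0),1)
cv2.imwrite("pics/w3.png",im[:,:,::-1])
E
```

```text
clock: 7.45
ee_pos: [0.6484, 0.1523, 0.1214]
tcp_rot: [-3.058, 0.016, 0.193]
contact_force: [0.7, 1.0, -0.5]
opening: 0.626
t7.45 [0.6484 0.1523 0.1214] [-175.23    0.9    11.08] q [0.19 0.54 0.17 1.22 0.08 3.14] F [ 0.7  1.  -0.5] open 0.626
shift cm [-0.44 -9.37 11.3 ] rows 4.0 twist [-4.67  1.33 11.13]
```

View pics/w3.png

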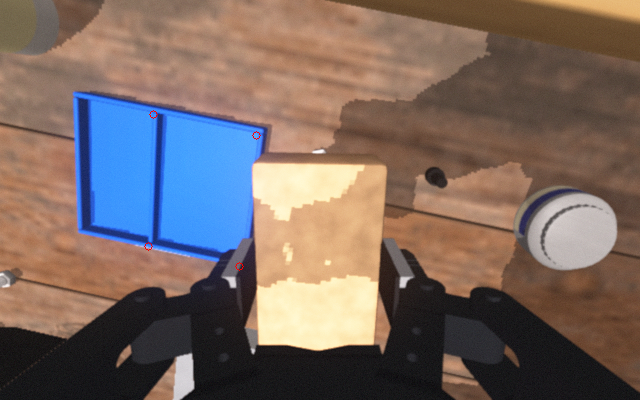

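The last joint hit its stop: yaw = π + q1 − q6, so yaw 0 is out of range here. That left the tool tilted and off the path; the block is still held. I'll undo the tilt and turn the other way, to yaw 180.

```bash
python3 -m pendant '[{"delta_pos":[0,0,-1],"twist":[0,0,-7.5],"hand":130},{"delta_pos":[0,0,-1],"twist":[0,0,-7.5],"hand":130},{"delta_pos":[0,0,0],"twist":[0,0,0],"hand":130},{"delta_pos":[0,0,0],"twist":[0,0,0],"hand":130}]'
python3 - <<'E'
from h import *
st(); go(.645,.153,.14,30)
E
```

```text
clock: 7.9
ee_pos: [0.6491, 0.1531, 0.1423]
tcp_rot: [-3.058, -0.008, 0.454]
contact_force: [-0.2, 0.3, -0.6]
opening: 0.621
t7.90 [0.6491 0.1531 0.1423] [-175.19   -0.46   26.  ] q [0.19 0.53 0.21 1.26 0.08 2.88] F [-0.2  0.3 -0.6] open 0.621
shift cm [-0.37 -0.15  0.24] rows 1.0 twist [-4.79 -0.63 -3.97]
```

```bash
python3 -m pendant '[{"delta_pos":[0,0,0],"twist":[-4.79,-0.63,-3.97],"hand":130},{"delta_pos":[0,0,0],"twist":[0,0,0],"hand":130}]'
python3 -m pendant '[{"delta_pos":[0,0,0],"twist":[0,0,-7.5],"hand":130},{"delta_pos":[0,0,0],"twist":[0,0,-7.5],"hand":130},{"delta_pos":[0,0,0],"twist":[0,0,-7.5],"hand":130},{"delta_pos":[0,0,0],"twist":[0,0,-7.5],"hand":130},{"delta_pos":[0,0,0],"twist":[0,0,-7.5],"hand":130},{"delta_pos":[0,0,0],"twist":[0,0,-7.5],"hand":130},{"delta_pos":[0,0,0],"twist":[0,0,-7.5],"hand":130},{"delta_pos":[0,0,0],"twist":[0,0,-7.5],"hand":130},{"delta_pos":[0,0,0],"twist":[0,0,-7.5],"hand":130},{"delta_pos":[0,0,0],"twist":[0,0,-7.5],"hand":130},{"delta_pos":[0,0,0],"twist":[0,0,-7.5],"hand":130},{"delta_pos":[0,0,0],"twist":[0,0,-7.5],"hand":130},{"delta_pos":[0,0,0],"twist":[0,0,-7.5],"hand":130},{"delta_pos":[0,0,0],"twist":[0,0,-7.5],"hand":130},{"delta_pos":[0,0,0],"twist":[0,0,-7.5],"hand":130},{"delta_pos":[0,0,0],"twist":[0,0,-7.5],"hand":130},{"delta_pos":[0,0,0],"twist":[0,0,-7.5],"hand":130},{"delta_pos":[0,0,0],"twist":[0,0,-7.5],"hand":130},{"delta_pos":[0,0,0],"twist":[0,0,-7.5],"hand":130},{"delta_pos":[0,0,0],"twist":[0,0,-7.5],"hand":130}]'
python3 - <<'E'
from h import *
st(); go(.626,.253,.14,180)
o,im=grab("wrist","w4")
hsv=cv2.cvtColor(im,cv2.COLOR_RGB2HSV);H,S,V=[hsv[:,:,i].astype(int) for i in range(3)]
C=cam("wrist",o)
for c in blobs((abs(H-105)<10)&(S>150)&(V>100),300): print(cv2.boundingRect(c),rect(C,c,.017))
E
```

```text
clock: 8.1
ee_pos: [0.6485, 0.1535, 0.142]
tcp_rot: [3.141, 0.001, 0.526]
contact_force: [-0.4, 1.3, -1.0]
opening: 0.623
clock: 10.1
ee_pos: [0.649, 0.1522, 0.142]
tcp_rot: [3.14, -0.001, -3.138]
contact_force: [0.1, -0.1, 0.3]
opening: 0.623
t10.10 [0.649  0.1522 0.142 ] [ 1.7988e+02 -7.0000e-02 -1.7978e+02] q [0.23 0.52 0.19 1.24 0.   0.23] F [ 0.1 -0.1  0.3] open 0.623
shift cm [ 2.26 10.09  0.23] rows 3.0 twist [ 0.12 -0.07  0.22] 
(385, 80, 196, 144) [621.6 280.9 148.8 117.3 -89. ]
```

```bash
python3 -m pendant '[{"delta_pos":[0.8,3.33,0],"twist":[0,0,0],"hand":130},{"delta_pos":[0.8,3.33,0],"twist":[0,0,0],"hand":130},{"delta_pos":[0.8,3.33,0],"twist":[0,0,0.2],"hand":130},{"delta_pos":[0,0,0],"twist":[0,0,0],"hand":130},{"delta_pos":[0,0,3],"twist":[0,0,0],"hand":130},{"delta_pos":[0,0,3],"twist":[0,0,0],"hand":130},{"delta_pos":[0,0,2.5],"twist":[0,0,0],"hand":130},{"delta_pos":[0,0,2],"twist":[0,0,0],"hand":130},{"delta_pos":[0,0,0],"twist":[0,0,0],"hand":130}]'
python3 - <<'E'
from h import *
st(); go(.625,.252,.017,180)
o,im=grab("wrist","w4b")
E
```

```text
clock: 11.05
ee_pos: [0.6232, 0.2506, 0.0343]
tcp_rot: [-3.14, -0.005, 3.136]
contact_force: [-0.4, -0.8, 0.6]
opening: 0.627
t11.05 [0.6232 0.2506 0.0343] [-179.93   -0.32  179.67] q [0.38 0.6  0.05 1.02 0.   0.39] F [-0.4 -0.8  0.6] open 0.627
shift cm [-0.19  0.15  1.73] rows 1.0 twist [-0.06 -0.32 -0.33]
```

View pics/w4b.png

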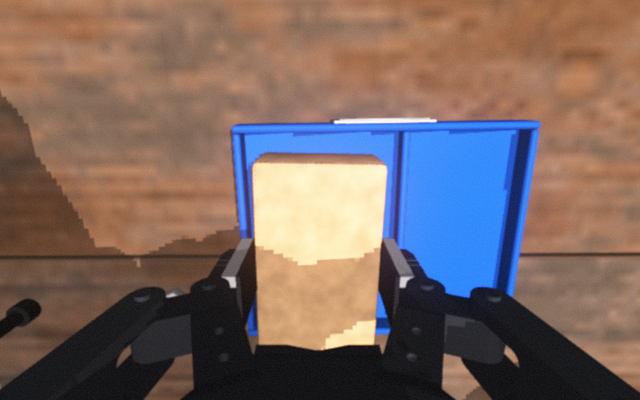

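The block is aligned in the wide bay, between the wall (col 240) and the divider (col 400). Lower gently.

```bash
python3 -m pendant '[{"delta_pos":[-0.15,0.1,1.0],"twist":[0,0,0],"hand":130},{"delta_pos":[0,0,0.4],"twist":[0,0,0],"hand":130},{"delta_pos":[0,0,0.2],"twist":[0,0,0],"hand":130},{"delta_pos":[0,0,0],"twist":[0,0,0],"hand":130},{"delta_pos":[0,0,0],"twist":[0,0,0],"hand":130}]'
```

```text
clock: 11.6
ee_pos: [0.627, 0.2528, 0.0221]
tcp_rot: [3.141, 0.001, 3.14]
contact_force: [-0.3, 0.3, -0.7]
opening: 0.626
```

```bash
python3 -m pendant '[{"delta_pos":[0,0,0.3],"twist":[0,0,0],"hand":130},{"delta_pos":[0,0,0.1],"twist":[0,0,0],"hand":130},{"delta_pos":[0,0,0],"twist":[0,0,0],"hand":130},{"delta_pos":[0,0,0],"twist":[0,0,0],"hand":130}]'; python3 -m pendant '[{"delta_pos":[0,0,0.1],"twist":[0,0,0],"hand":130},{"delta_pos":[0,0,0],"twist":[0,0,0],"hand":130},{"delta_pos":[0,0,0],"twist":[0,0,0],"hand":130}]'
```

```text
clock: 12.0
ee_pos: [0.6268, 0.2527, 0.0177]
tcp_rot: [3.141, 0.0, 3.14]
contact_force: [-0.3, 0.5, -0.9]
opening: 0.626
clock: 12.3
ee_pos: [0.627, 0.2528, 0.0171]
tcp_rot: [3.141, 0.001, 3.14]
contact_force: [-0.5, 0.2, 4.1]
opening: 0.624
```

Contact shows at 4 N. Release, rise, and go towards the bottle.

```bash
python3 -m pendant '[{"delta_pos":[0,0,0],"twist":[0,0,0],"hand":60},{"delta_pos":[0,0,0],"twist":[0,0,0],"hand":30},{"delta_pos":[0,0,0],"twist":[0,0,0],"hand":30},{"delta_pos":[0,0,0],"twist":[0,0,0],"hand":0},{"delta_pos":[0,0,-1],"twist":[0,0,0],"hand":0},{"delta_pos":[0,0,-3],"twist":[0,0,0],"hand":0},{"delta_pos":[0,0,-4.5],"twist":[0,0,0],"hand":0},{"delta_pos":[0,0,-4.5],"twist":[0,0,0],"hand":0},{"delta_pos":[0,0,-4.5],"twist":[0,0,0],"hand":0},{"delta_pos":[0,0,-4.5],"twist":[0,0,0],"hand":0},{"delta_pos":[0,0,0],"twist":[0,0,0],"hand":0}]'
python3 - <<'E'
from h import *
st(); o,im=grab("wrist","w5")
hsv=cv2.cvtColor(im,cv2.COLOR_RGB2HSV);H,S,V=[hsv[:,:,i].astype(int) for i in range(3)]
C=cam("wrist",o)
for n,m,z in [("cork",(abs(H-25)<8)&(S>30)&(S<160)&(V>205),.031),("blue",(abs(H-105)<10)&(S>150)&(V>100),.017)]:
    for c in blobs(m,900): print(n,cv2.boundingRect(c),rect(C,c,z))
go(.645,-.10,.26,180)
E
python3 -m pendant '[{"delta_pos":[-0.4,-4.4,-0.3],"twist":[0,0,0],"hand":0},{"delta_pos":[-0.2,-4.4,-0.3],"twist":[0,0,0],"hand":0},{"delta_pos":[-0.2,-4.4,-0.3],"twist":[0,0,0],"hand":0},{"delta_pos":[-0.2,-4.4,-0.3],"twist":[0,0,0],"hand":0},{"delta_pos":[-0.2,-4.4,-0.3],"twist":[0,0,0],"hand":0},{"delta_pos":[-0.2,-4.4,-0.3],"twist":[0,0,0],"hand":0},{"delta_pos":[-0.2,-4.4,-0.3],"twist":[0,0,0],"hand":0},{"delta_pos":[-0.2,-4.4,-0.3],"twist":[0,0,0],"hand":0},{"delta_pos":[0,0,0],"twist":[0,0,0],"hand":0},{"delta_pos":[0,0,0],"twist":[0,0,0],"hand":0}]'
python3 - <<'E'
from h import *
st(); o,im=grab("wrist","w6")
hsv=cv2.cvtColor(im,cv2.COLOR_RGB2HSV);H,S,V=[hsv[:,:,i].astype(int) for i in range(3)]
C=cam("wrist",o)
for n,m,z in [("blk",(V<70),.11),("yel",(abs(H-28)<6)&(S>180)&(V>120),.017),("light",(S<45)&(V>110),.04)]:
    for c in blobs(m,200): print(n,cv2.boundingRect(c),rect(C,c,z))
E
```

```text
clock: 13.4
ee_pos: [0.6288, 0.2535, 0.2449]
tcp_rot: [3.137, 0.011, 3.14]
contact_force: [1.3, 0.1, 0.6]
opening: 0.999
t13.40 [0.6288 0.2535 0.2449] [179.75   0.62 179.91] q [0.38 0.5  0.42 1.48 0.   0.38] F [1.3 0.1 0.6] open 0.999
cork (292, 120, 50, 80) [624.5 251.9  87.2  52.   -1.4]
blue (276, 103, 137, 104) [622.3 282.8 148.4 116.9  89.9]
shift cm [ -1.76 -35.32  -1.95] rows 8.0 twist [ 0.17  0.41 -0.09] 
clock: 14.45
ee_pos: [0.6436, -0.1005, 0.2598]
tcp_rot: [3.141, -0.001, 3.138]
contact_force: [0.1, -0.0, 0.4]
opening: 1.002
t14.45 [ 0.6436 -0.1005  0.2598] [ 1.7996e+02 -6.0000e-02  1.7977e+02] q [-0.16  0.46  0.39  1.5   0.   -0.15] F [ 0.1 -0.   0.4] open 1.002
blk (0, 247, 640, 153) [800.7 -99.3 709.6 183.4  89.7]
blk (284, 201, 33, 36) [ 680.  -117.7   34.8   30.1   -1.8]
blk (375, 0, 117, 36) [510.3  -9.5  91.6  25.3  89.7]
blk (164, 0, 27, 180) [ 569.2 -218.6  145.3   14.8   -3.4]
yel (198, 0, 134, 39) [ 490.7 -156.1  139.9   36.2   89.7]
light (56, 279, 54, 19) [ 800.4 -395.2   65.9   25.2  -80. ]
light (122, 276, 33, 22) [ 798.4 -323.4   42.7   20.8  -41.6]
light (459, 262, 181, 35) [785.5 183.7 229.1  46.6  89.7]
light (218, 262, 200, 36) [ 784.8 -101.8  247.8   48.    89.7]
light (427, 247, 47, 57) [776.   61.4  92.2  23.5  30.7]
light (162, 247, 46, 57) [ 774.5 -265.8   90.8   23.5  -30.9]
light (526, 174, 30, 18) [663.  150.7  37.   14.5  75.2]
light (354, 148, 54, 52) [652.8 -30.6  59.7  58.2  89.7]
light (600, 106, 40, 81) [ 6.241e+02  2.400e+02  8.730e+01  4.380e+01 -5.000e-01]
light (204, 103, 59, 54) [ 603.4 -191.3   55.1   50.1  -80.5]
light (485, 0, 155, 24) [490.1 141.  152.3  20.4  89.7]
light (0, 0, 73, 117) [ 532.2 -398.9  110.3   78.2   -1.1]
```

View pics/w6.png

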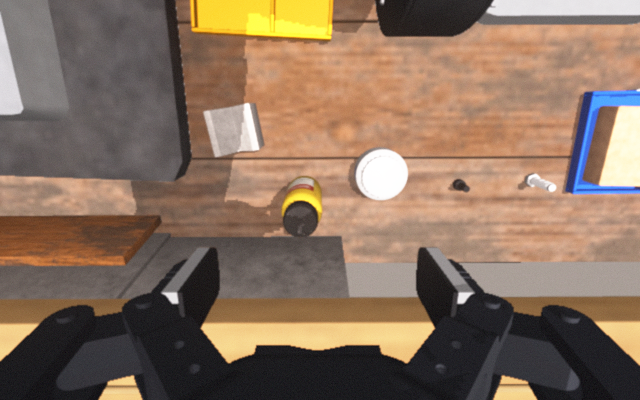

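The wrist view shows the bottle cap at (300,219), the tin at (381,175), the V-block at (233,130), the screw at (460,185) and the bolt at (540,182). The cork lies in the bay at (0.6245, 0.252), as planned. Go down on the bottle at (0.681, −0.117).

```bash
python3 -m pendant '[{"delta_pos":[-3.74,-1.65,0],"twist":[0,0,0],"hand":0},{"delta_pos":[0,0,2],"twist":[0,0,0],"hand":0},{"delta_pos":[0,0,4],"twist":[0,0,0],"hand":0},{"delta_pos":[0,0,4],"twist":[0,0,0],"hand":0},{"delta_pos":[0,0,4],"twist":[0,0,0],"hand":0},{"delta_pos":[0,0,3],"twist":[0,0,0],"hand":0},{"delta_pos":[0,0,2.5],"twist":[0,0,0],"hand":0},{"delta_pos":[0,0,1],"twist":[0,0,0],"hand":0},{"delta_pos":[0,0,0],"twist":[0,0,0],"hand":0},{"delta_pos":[0,0,0],"twist":[0,0,0],"hand":0}]'
python3 -m pendant '[{"delta_pos":[0,0,0],"twist":[0,0,0],"hand":100},{"delta_pos":[0,0,0],"twist":[0,0,0],"hand":180},{"delta_pos":[0,0,0],"twist":[0,0,0],"hand":180},{"delta_pos":[0,0,0],"twist":[0,0,0],"hand":180},{"delta_pos":[0,0,0],"twist":[0,0,0],"hand":180},{"delta_pos":[0,0,0],"twist":[0,0,0],"hand":180},{"delta_pos":[0,0,0],"twist":[0,0,0],"hand":180},{"delta_pos":[0,0,0],"twist":[0,0,0],"hand":180}]'
python3 -m pendant '[{"delta_pos":[0,0,-1],"twist":[0,0,0],"hand":180},{"delta_pos":[0,0,-3],"twist":[0,0,0],"hand":180},{"delta_pos":[0,0,-3],"twist":[0,0,0],"hand":180},{"delta_pos":[0,0,-2],"twist":[0,0,0],"hand":180},{"delta_pos":[0,0,0],"twist":[0,0,0],"hand":180},{"delta_pos":[0,0,0],"twist":[0,0,0],"hand":180}]'
python3 - <<'E'
from h import *
st(); go(.623,.325,.145,180)
E
```

```text
clock: 15.5
ee_pos: [0.6823, -0.1152, 0.0568]
tcp_rot: [3.142, 0.002, 3.141]
contact_force: [-0.2, 1.2, 0.3]
opening: 1.001
clock: 16.3
ee_pos: [0.6822, -0.1161, 0.0569]
tcp_rot: [-3.141, 0.002, 3.14]
contact_force: [-1.1, -0.0, 4.9]
opening: 0.471
clock: 16.9
ee_pos: [0.6816, -0.1159, 0.1459]
tcp_rot: [3.142, 0.001, 3.14]
contact_force: [0.2, 0.2, -1.4]
opening: 0.467
t16.90 [ 0.6816 -0.1159  0.1459] [1.800e+02 5.000e-02 1.799e+02] q [-0.17  0.56  0.27  1.28  0.   -0.17] F [ 0.2  0.2 -1.4] open 0.467
shift cm [ 5.93 44.08  0.08] rows 10.0 twist [ 0.    0.05 -0.1 ]
```

```bash
python3 -m pendant '[{"delta_pos":[0.2,4.41,0],"twist":[0,0,0],"hand":180},{"delta_pos":[0.2,4.41,0],"twist":[0,0,0],"hand":180},{"delta_pos":[0.2,4.41,0],"twist":[0,0,0],"hand":180},{"delta_pos":[0.2,4.41,0],"twist":[0,0,0],"hand":180},{"delta_pos":[0.2,4.41,0],"twist":[0,0,0],"hand":180},{"delta_pos":[0.2,4.41,0],"twist":[0,0,0],"hand":180},{"delta_pos":[0.2,4.41,0],"twist":[0,0,0],"hand":180},{"delta_pos":[0.2,4.41,0],"twist":[0,0,0],"hand":180},{"delta_pos":[0.2,4.41,0],"twist":[0,0,0],"hand":180},{"delta_pos":[0.2,4.41,0],"twist":[0,0,0],"hand":180},{"delta_pos":[3.1,0,0],"twist":[0,0,0],"hand":180},{"delta_pos":[0,0,0],"twist":[0,0,0],"hand":180},{"delta_pos":[0,0,0],"twist":[0,0,0],"hand":180}]'
python3 - <<'E'
from h import *
st(); go(.63,.325,.06,180)
o,im=grab("wrist","w7")
hsv=cv2.cvtColor(im,cv2.COLOR_RGB2HSV);H,S,V=[hsv[:,:,i].astype(int) for i in range(3)]
C=cam("wrist",o)
for c in blobs((abs(H-105)<10)&(S>150)&(V>100),900): print(cv2.boundingRect(c),rect(C,c,.017))
E
```

```text
clock: 18.2
ee_pos: [0.6302, 0.3252, 0.1443]
tcp_rot: [-3.14, -0.002, 3.141]
contact_force: [-0.1, -0.5, -0.5]
opening: 0.47
t18.20 [0.6302 0.3252 0.1443] [-1.7994e+02 -9.0000e-02  1.7997e+02] q [ 0.48  0.6   0.33  1.31 -0.    0.48] F [-0.1 -0.5 -0.5] open 0.470
shift cm [ 0.   -0.01  8.43] rows 2.0 twist [-0.06 -0.09 -0.03] 
(173, 105, 186, 139) [622.5 284.  147.2 116.9 -89.4]
```

View pics/w7.png

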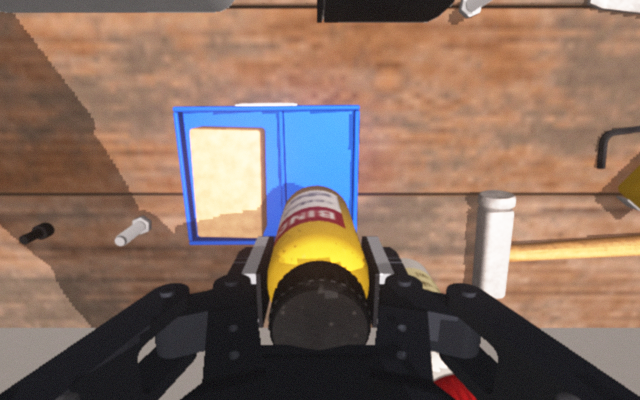

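The bottle is held upright over the narrow bay. The cork lies flat in the wide bay at (228,183). Tray centre y is 0.283–0.284, so the bay centre y is about 0.3255. Lower.

```bash
python3 -m pendant '[{"delta_pos":[0,0.03,3],"twist":[0,0,0],"hand":180},{"delta_pos":[0,0,2.5],"twist":[0,0,0],"hand":180},{"delta_pos":[0,0,1.5],"twist":[0,0,0],"hand":180},{"delta_pos":[0,0,0.8],"twist":[0,0,0],"hand":180},{"delta_pos":[0,0,0.3],"twist":[0,0,0],"hand":180},{"delta_pos":[0,0,0],"twist":[0,0,0],"hand":180},{"delta_pos":[0,0,0],"twist":[0,0,0],"hand":180}]'
python3 -m pendant '[{"delta_pos":[0,0,0.15],"twist":[0,0,0],"hand":180},{"delta_pos":[0,0,0],"twist":[0,0,0],"hand":180},{"delta_pos":[0,0,0],"twist":[0,0,0],"hand":180}]'; python3 -m pendant '[{"delta_pos":[0,0,0.1],"twist":[0,0,0],"hand":180},{"delta_pos":[0,0,0],"twist":[0,0,0],"hand":180},{"delta_pos":[0,0,0],"twist":[0,0,0],"hand":180}]'
```

```text
clock: 18.95
ee_pos: [0.632, 0.3256, 0.0657]
tcp_rot: [3.141, 0.002, 3.14]
contact_force: [0.2, 0.3, -1.2]
opening: 0.469
clock: 19.25
ee_pos: [0.6314, 0.3256, 0.0635]
tcp_rot: [3.141, 0.001, 3.14]
contact_force: [0.5, -0.3, -1.9]
opening: 0.472
clock: 19.55
ee_pos: [0.6312, 0.3255, 0.0621]
tcp_rot: [3.141, 0.0, 3.14]
contact_force: [-0.3, 0.2, -2.3]
opening: 0.474
```

```bash
python3 -m pendant '[{"delta_pos":[0,0,0.15],"twist":[0,0,0],"hand":180},{"delta_pos":[0,0,0],"twist":[0,0,0],"hand":180},{"delta_pos":[0,0,0],"twist":[0,0,0],"hand":180}]'; python3 -m pendant '[{"delta_pos":[0,0,0.1],"twist":[0,0,0],"hand":180},{"delta_pos":[0,0,0],"twist":[0,0,0],"hand":180},{"delta_pos":[0,0,0],"twist":[0,0,0],"hand":180}]'
```

```text
clock: 19.85
ee_pos: [0.6312, 0.3255, 0.0606]
tcp_rot: [3.141, 0.0, 3.14]
contact_force: [-0.4, -0.5, -0.8]
opening: 0.468
clock: 20.15
ee_pos: [0.6315, 0.3256, 0.06]
tcp_rot: [3.141, 0.001, 3.14]
contact_force: [-0.4, -1.0, 2.3]
opening: 0.473
```

Contact. Release, rise and go to a viewpoint over the V-block.

```bash
python3 -m pendant '[{"delta_pos":[0,0,0],"twist":[0,0,0],"hand":90},{"delta_pos":[0,0,0],"twist":[0,0,0],"hand":60},{"delta_pos":[0,0,0],"twist":[0,0,0],"hand":30},{"delta_pos":[0,0,0],"twist":[0,0,0],"hand":0},{"delta_pos":[0,0,0],"twist":[0,0,0],"hand":0},{"delta_pos":[0,0,-1],"twist":[0,0,0],"hand":0},{"delta_pos":[0,0,-4],"twist":[0,0,0],"hand":0},{"delta_pos":[0,0,-4.5],"twist":[0,0,0],"hand":0},{"delta_pos":[0,0,-4.5],"twist":[0,0,0],"hand":0},{"delta_pos":[0,0,-4.5],"twist":[0,0,0],"hand":0},{"delta_pos":[-1,-2,-1],"twist":[0,0,0],"hand":0}]'
python3 -m pendant '[{"delta_pos":[0,-4.5,0],"twist":[0,0,0],"hand":0},{"delta_pos":[0,-4.5,0],"twist":[0,0,0],"hand":0},{"delta_pos":[0,-4.5,0],"twist":[0,0,0],"hand":0},{"delta_pos":[0,-4.5,0],"twist":[0,0,0],"hand":0},{"delta_pos":[0,-4.5,0],"twist":[0,0,0],"hand":0},{"delta_pos":[0,-4.5,0],"twist":[0,0,0],"hand":0},{"delta_pos":[0,-4.5,0],"twist":[0,0,0],"hand":0},{"delta_pos":[0,-4.5,0],"twist":[0,0,0],"hand":0},{"delta_pos":[0,-4.5,0],"twist":[0,0,0],"hand":0},{"delta_pos":[0,-4.5,0],"twist":[0,0,0],"hand":0},{"delta_pos":[0,-4.5,0],"twist":[0,0,0],"hand":0},{"delta_pos":[0,0,0],"twist":[0,0,0],"hand":0},{"delta_pos":[0,0,0],"twist":[0,0,0],"hand":0}]'
python3 - <<'E'
from h import *
st(); o,im=grab("wrist","w8"); o2,t=grab("top","t8")
a=cv2.resize(t[150:240,390:500],None,fx=3.6,fy=3.6,interpolation=cv2.INTER_CUBIC)
out=np.zeros((400+a.shape[0]*0+0,640,3),np.uint8)
b=np.zeros((400,800-640+240,3),np.uint8); b[:a.shape[0],:a.shape[1]]=a[:400,:400]
cv2.imwrite("pics/w8b.png",cv2.resize(np.hstack([im,b])[:,:,::-1],(800,int(400*800/1040))))
E
```

```text
clock: 21.25
ee_pos: [0.6416, 0.3079, 0.262]
tcp_rot: [3.137, 0.008, -3.14]
contact_force: [0.8, 0.2, 0.0]
opening: 1.007
clock: 22.55
ee_pos: [0.6401, -0.1908, 0.2551]
tcp_rot: [3.141, 0.001, 3.138]
contact_force: [0.6, 0.8, 0.4]
opening: 1.0
t22.55 [ 0.6401 -0.1908  0.2551] [1.7998e+02 4.0000e-02 1.7977e+02] q [-0.29  0.49  0.43  1.51  0.   -0.29] F [0.6 0.8 0.4] open 1.000
```

View pics/w8b.png

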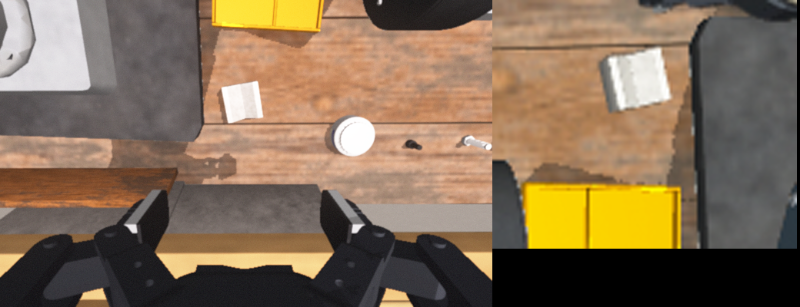

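The wrist part shows the V-block at full-picture (313,133), just right of the drill base plate's edge (263,136). The plate is close to where the -y finger would go, so I triangulate its height and measure the block's outline.

Run:
```python
from h import *
from scipy.optimize import brentq
w=cv2.imread("pics/w8.png"); t=cv2.imread("pics/t8.png")
CT=cam("top"); CW=cam("wrist")
gw=cv2.cvtColor(w,cv2.COLOR_BGR2GRAY); gt=cv2.cvtColor(t,cv2.COLOR_BGR2GRAY)
print("w row136",gw[136,240:290]); print("w row110",gw[110,240:290]); print("t row177",gt[177,450:480])
for a,b in [((263,136),(462,177)),((264,136),(464,177))]:
    f=lambda z: ray(CW,[a],z)[0,1]-ray(CT,[b],z)[0,1]
    for z in (0,.02,.04,.06): print(z,round(f(z)*1000,1),ray(CW,[a],z)[0].round(3),ray(CT,[b],z)[0].round(3))
for n,im,C in (("w",w,CW),("t",t,CT)):
    hsv=cv2.cvtColor(im,cv2.COLOR_BGR2HSV);S,V=hsv[:,:,1],hsv[:,:,2]
    for c in blobs((S<45)&(V>120),200):
        r=cv2.boundingRect(c); p=rect(C,c,.04)
        if abs(p[0]-603)<20 and abs(p[1]+191)<20:
            print(n,r,p); (q,sz,a)=cv2.minAreaRect(c); print("corners",ray(C,cv2.boxPoints((q,sz,a)),.04)[:,:2].round(4).tolist())
            e=cv2.approxPolyDP(c,3,True)[:,0]; print(e.tolist(),ray(C,e,.04)[:,:2].round(4).tolist())
```

```text
w row136 [ 95  96  93  90  91  93  92  91  93  92  89  92  89  92  85  91  90  88
  91  85  75  58  50  51  88 137 160 159 158 155 153 153 157 157 157 157
 156 155 156 157 161 155 158 156 155 142 115 103 107 108]
w row110 [109 103 102 109 103 106 101 102  98  99 102 104 101 103 105 104 100  95
  88  65  46  48  65  92 105 106 104 102 104 104 119 151 161 157 164 164
 165 163 164 165 168 168 167 173 171 174 172 174 173 171]
t row177 [251 246 223 140 139 140 141 141 141 139 140 135  36  38  47  83  83  82
  83  84  86  88  90  91  93  94  95  95  96  97]
0 1.7 [ 0.611 -0.254  0.   ] [ 0.608 -0.256  0.   ]
0.02 -1.6 [ 0.609 -0.251  0.02 ] [ 0.606 -0.249  0.02 ]
0.04 -4.9 [ 0.607 -0.248  0.04 ] [ 0.603 -0.243  0.04 ]
0.06 -8.2 [ 0.605 -0.245  0.06 ] [ 0.601 -0.236  0.06 ]
0 8.3 [ 0.611 -0.253  0.   ] [ 0.608 -0.261  0.   ]
0.02 4.8 [ 0.609 -0.25   0.02 ] [ 0.605 -0.255  0.02 ]
0.04 1.4 [ 0.607 -0.247  0.04 ] [ 0.603 -0.248  0.04 ]
0.06 -2.0 [ 0.605 -0.244  0.06 ] [ 0.601 -0.242  0.06 ]
w (288, 106, 54, 54) [ 603.9 -192.5   50.5   50.4  -80.6]
corners [[0.583, -0.2213], [0.5751, -0.1717], [0.6245, -0.1626], [0.6331, -0.2141]]
[[334, 106], [288, 114], [296, 159], [341, 152]] [[0.576, -0.1723], [0.5841, -0.2205], [0.6318, -0.213], [0.6242, -0.1641]]
t (431, 167, 23, 23) [ 602.3 -190.3   54.8   51.   -80.4]
corners [[0.623, -0.1597], [0.6321, -0.2133], [0.5816, -0.2208], [0.5725, -0.1674]]
[[450, 167], [431, 171], [434, 189], [453, 185]] [[0.6305, -0.213], [0.6215, -0.163], [0.5743, -0.1687], [0.5833, -0.2185]]
```

The V-block centre is (0.604, −0.192), with the groove about 9.5° off world x; both cameras agree. The plate edge is at y ≈ −0.248, so I'll descend with the jaws only partly open (about 68 mm).

```bash
python3 -m pendant '[{"delta_pos":[3.6,-0.15,0],"twist":[0,0,0],"hand":65},{"delta_pos":[0,0,0],"twist":[0,0,-4.9],"hand":65},{"delta_pos":[0,0,0],"twist":[0,0,-4.9],"hand":65},{"delta_pos":[0,0,4],"twist":[0,0,0],"hand":65},{"delta_pos":[0,0,4.5],"twist":[0,0,0],"hand":65},{"delta_pos":[0,0,4.5],"twist":[0,0,0],"hand":65},{"delta_pos":[0,0,4],"twist":[0,0,0],"hand":65},{"delta_pos":[0,0,0],"twist":[0,0,0],"hand":65},{"delta_pos":[0,0,0],"twist":[0,0,0],"hand":65}]'
python3 - <<'E'
from h import *
st(); go(.604,-.1923,.016,189.5)
o,im=grab("wrist","w9")
C=cam("wrist",o)
hsv=cv2.cvtColor(im,cv2.COLOR_RGB2HSV);S,V=hsv[:,:,1],hsv[:,:,2]
for c in blobs((S<45)&(V>120),300):
    p=rect(C,c,.04)
    if abs(p[0]-603)<30 and abs(p[1]+191)<30: print(cv2.boundingRect(c),p)
E
```

```text
clock: 23.55
ee_pos: [0.6047, -0.1898, 0.0856]
tcp_rot: [3.141, 0.0, -2.971]
contact_force: [-0.6, -0.0, 0.5]
opening: 0.741
t23.55 [ 0.6047 -0.1898  0.0856] [ 1.7998e+02  1.0000e-02 -1.7020e+02] q [-0.3   0.5   0.    1.07  0.   -0.48] F [-0.6 -0.   0.5] open 0.741
shift cm [ 0.12 -0.24  6.96] rows 2.0 twist [0.02 0.01 0.3 ] 
(269, 167, 86, 90) [ 600.7 -195.    56.4   50.2    9.6]
```

View pics/w9.png

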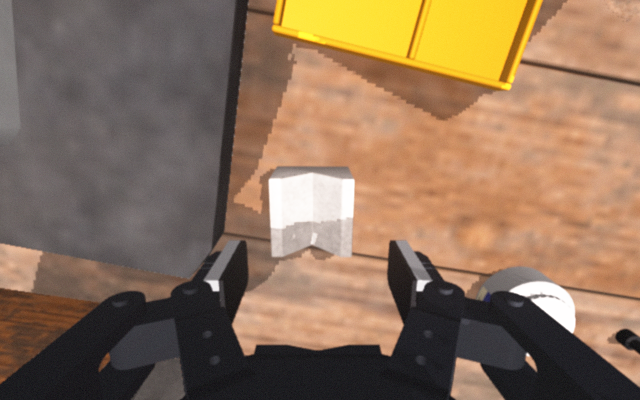

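The block is aligned with the jaws; it shows at cols 269–354 against a jaw centre of 316, so it is about 3 mm towards -y. Adjust and descend.

```bash
python3 -m pendant '[{"delta_pos":[0.1,-0.4,2],"twist":[0,0,0.3],"hand":65},{"delta_pos":[0,0,2.5],"twist":[0,0,0],"hand":65},{"delta_pos":[0,0,1.5],"twist":[0,0,0],"hand":65},{"delta_pos":[0,0,0.9],"twist":[0,0,0],"hand":65},{"delta_pos":[0,0,0],"twist":[0,0,0],"hand":65},{"delta_pos":[0,0,0],"twist":[0,0,0],"hand":65}]'
python3 -m pendant '[{"delta_pos":[0,0,0],"twist":[0,0,0],"hand":150},{"delta_pos":[0,0,0],"twist":[0,0,0],"hand":150},{"delta_pos":[0,0,0],"twist":[0,0,0],"hand":150},{"delta_pos":[0,0,0],"twist":[0,0,0],"hand":150},{"delta_pos":[0,0,0],"twist":[0,0,0],"hand":150},{"delta_pos":[0,0,0],"twist":[0,0,0],"hand":150},{"delta_pos":[0,0,0],"twist":[0,0,0],"hand":150}]'
```

```text
clock: 24.2
ee_pos: [0.6053, -0.1953, 0.0173]
tcp_rot: [-3.141, 0.003, -2.977]
contact_force: [-0.3, 0.2, -0.4]
opening: 0.743
clock: 24.9
ee_pos: [0.6052, -0.1951, 0.0175]
tcp_rot: [-3.141, 0.003, -2.977]
contact_force: [-0.8, 1.9, 6.5]
opening: 0.572
```

```bash
python3 -m pendant '[{"delta_pos":[0,0,-1],"twist":[0,0,0],"hand":150},{"delta_pos":[0,0,-3],"twist":[0,0,0],"hand":150},{"delta_pos":[0,0,-4],"twist":[0,0,0],"hand":150},{"delta_pos":[0,0,-4],"twist":[0,0,0],"hand":150},{"delta_pos":[4,0,-2],"twist":[0,0,4.75],"hand":150},{"delta_pos":[3,0,-2],"twist":[0,0,4.75],"hand":150},{"delta_pos":[0,0,0],"twist":[0,0,0],"hand":150},{"delta_pos":[0,0,0],"twist":[0,0,0],"hand":150}]'
python3 - <<'E'
from h import *
st(); o,im=grab("wrist","w10")
C=cam("wrist",o)
hsv=cv2.cvtColor(im,cv2.COLOR_RGB2HSV);H,S,V=[hsv[:,:,i].astype(int) for i in range(3)]
for c in blobs((abs(H-27)<8)&(S>170)&(V>90),500):
    print(cv2.boundingRect(c),rect(C,c,.017)); e=cv2.approxPolyDP(c,4,True)[:,0]; print(e.tolist(),ray(C,e,.017)[:,:2].round(4).tolist())
E
```

```text
clock: 25.7
ee_pos: [0.5347, -0.2043, 0.177]
tcp_rot: [-3.141, 0.002, 3.14]
contact_force: [0.6, 1.6, -4.0]
opening: 0.571
t25.70 [ 0.5347 -0.2043  0.177 ] [-1.7997e+02  1.4000e-01  1.7990e+02] q [-0.37  0.34 -0.01  1.22  0.   -0.36] F [ 0.6  1.6 -4. ] open 0.571
(285, 1, 182, 149) [ 448.3 -158.3  147.9  113.7   86.4]
[[289, 2], [286, 141], [445, 149], [466, 13], [439, 146], [457, 15], [390, 9], [372, 142], [386, 11], [294, 5], [290, 69]] [[0.3877, -0.2282], [0.5004, -0.2338], [0.508, -0.0886], [0.3961, -0.0829], [0.5052, -0.0944], [0.3976, -0.0901], [0.393, -0.1455], [0.5015, -0.1556], [0.3945, -0.1487], [0.3899, -0.2241], [0.439, -0.2286]]
```

View pics/w10.png

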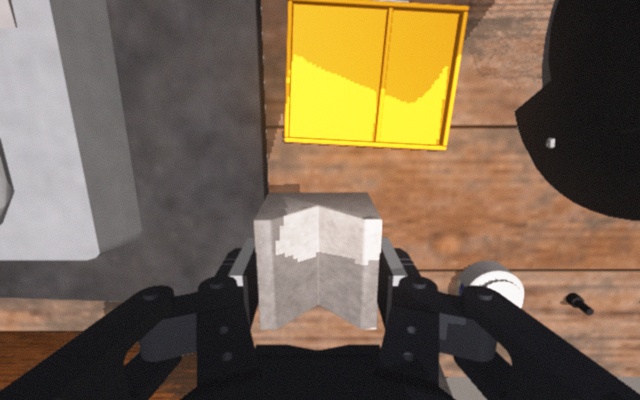

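The V-block is held straight and groove up, with the plate edge left of it and the yellow tray at (375,75). Its centre is about (0.446, −0.157) with yaw ≈ −2.9°; both cameras agree to about 2 mm. That puts the wide bay centre at (0.4445, −0.188). I'll set down at x ≈ 0.458.

```bash
python3 -m pendant '[{"delta_pos":[3.84,0.79,0],"twist":[0,0,0],"hand":150},{"delta_pos":[3.84,0.79,0],"twist":[0,0,0],"hand":150},{"delta_pos":[0,0,0],"twist":[0,0,2.8],"hand":150},{"delta_pos":[0,0,4],"twist":[0,0,0],"hand":150},{"delta_pos":[0,0,4],"twist":[0,0,0],"hand":150},{"delta_pos":[0,0,3],"twist":[0,0,0],"hand":150},{"delta_pos":[0,0,0],"twist":[0,0,0],"hand":150},{"delta_pos":[0,0,0],"twist":[0,0,0],"hand":150}]'
python3 - <<'E'
from h import *
st(); go(.458,-.1885,.0205,177.1); o,im=grab("wrist","w11")
E
```

```text
clock: 26.55
ee_pos: [0.4582, -0.1879, 0.0654]
tcp_rot: [3.141, -0.001, 3.092]
contact_force: [1.0, 0.3, -3.3]
opening: 0.569
t26.55 [ 0.4582 -0.1879  0.0654] [ 1.7995e+02 -7.0000e-02  1.7715e+02] q [-0.39  0.31 -0.38  0.89  0.   -0.34] F [ 1.   0.3 -3.3] open 0.569
shift cm [ 0.02 -0.06  4.49] rows 1.0 twist [ 0.05 -0.07  0.05]
```

View pics/w11.png

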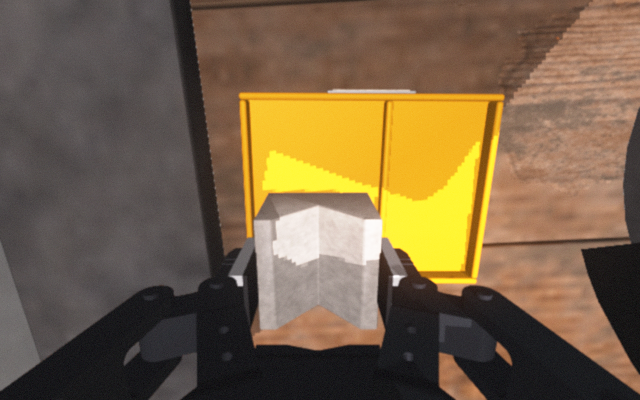

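The block is square to the bay, between the wall (245) and the divider (385). Lower.

```bash
python3 -m pendant '[{"delta_pos":[0,0,2.5],"twist":[0,0,0],"hand":150},{"delta_pos":[0,0,1.2],"twist":[0,0,0],"hand":150},{"delta_pos":[0,0,0.4],"twist":[0,0,0],"hand":150},{"delta_pos":[0,0,0],"twist":[0,0,0],"hand":150},{"delta_pos":[0,0,0],"twist":[0,0,0],"hand":150}]'
python3 -m pendant '[{"delta_pos":[0,0,0.15],"twist":[0,0,0],"hand":150},{"delta_pos":[0,0,0],"twist":[0,0,0],"hand":150},{"delta_pos":[0,0,0],"twist":[0,0,0],"hand":150}]'; python3 -m pendant '[{"delta_pos":[0,0,0.1],"twist":[0,0,0],"hand":150},{"delta_pos":[0,0,0],"twist":[0,0,0],"hand":150},{"delta_pos":[0,0,0],"twist":[0,0,0],"hand":150}]'
```

```text
clock: 27.1
ee_pos: [0.459, -0.1885, 0.0258]
tcp_rot: [-3.141, 0.002, 3.091]
contact_force: [-0.6, -0.7, -2.8]
opening: 0.572
clock: 27.4
ee_pos: [0.4582, -0.1882, 0.0234]
tcp_rot: [3.142, 0.001, 3.091]
contact_force: [0.4, -0.4, -3.7]
opening: 0.57
clock: 27.7
ee_pos: [0.458, -0.1881, 0.022]
tcp_rot: [3.141, 0.0, 3.091]
contact_force: [0.6, 0.1, -4.5]
opening: 0.571
```

```bash
python3 -m pendant '[{"delta_pos":[0,0,0.15],"twist":[0,0,0],"hand":150},{"delta_pos":[0,0,0],"twist":[0,0,0],"hand":150},{"delta_pos":[0,0,0],"twist":[0,0,0],"hand":150}]'; python3 -m pendant '[{"delta_pos":[0,0,0.07],"twist":[0,0,0],"hand":150},{"delta_pos":[0,0,0],"twist":[0,0,0],"hand":150},{"delta_pos":[0,0,0],"twist":[0,0,0],"hand":150}]'
```

```text
clock: 28.0
ee_pos: [0.4581, -0.1881, 0.0205]
tcp_rot: [3.141, 0.001, 3.091]
contact_force: [1.1, -0.6, -2.9]
opening: 0.571
clock: 28.3
ee_pos: [0.4581, -0.1881, 0.0205]
tcp_rot: [-3.142, 0.001, 3.091]
contact_force: [-2.6, 1.8, 6.0]
opening: 0.573
```

Contact at 6 N. Release, then go up, back behind the grinder and over to the first bolt.

```bash
python3 -m pendant '[{"delta_pos":[0,0,0],"twist":[0,0,0],"hand":100},{"delta_pos":[0,0,0],"twist":[0,0,0],"hand":75},{"delta_pos":[0,0,0],"twist":[0,0,0],"hand":75},{"delta_pos":[0,0,0],"twist":[0,0,0],"hand":75},{"delta_pos":[0,0,-1],"twist":[0,0,0],"hand":75},{"delta_pos":[0,0,-3],"twist":[0,0,0],"hand":75},{"delta_pos":[0,0,-4.5],"twist":[0,0,0],"hand":75},{"delta_pos":[0,0,-4.5],"twist":[0,0,0],"hand":75},{"delta_pos":[0,0,-4.5],"twist":[0,0,0],"hand":75},{"delta_pos":[-4.4,0,-1],"twist":[0,0,-2.9],"hand":75},{"delta_pos":[-4.4,0,0],"twist":[0,0,0],"hand":75},{"delta_pos":[-4.4,0,0],"twist":[0,0,0],"hand":75},{"delta_pos":[-4.4,0,0],"twist":[0,0,0],"hand":75},{"delta_pos":[-2.5,0,0],"twist":[0,0,0],"hand":75}]'
python3 -m pendant '[{"delta_pos":[0,4.4,0],"twist":[0,0,0],"hand":75},{"delta_pos":[0,4.4,0],"twist":[0,0,0],"hand":75},{"delta_pos":[0,4.4,0],"twist":[0,0,0],"hand":75},{"delta_pos":[0,4.4,0],"twist":[0,0,0],"hand":75},{"delta_pos":[0,4.4,0],"twist":[0,0,0],"hand":75},{"delta_pos":[0,4.4,0],"twist":[0,0,0],"hand":75},{"delta_pos":[0,4.4,0],"twist":[0,0,0],"hand":75},{"delta_pos":[0,4.4,0],"twist":[0,0,0],"hand":75},{"delta_pos":[0,0,2],"twist":[0,0,0],"hand":100},{"delta_pos":[0,0,3],"twist":[0,0,0],"hand":100},{"delta_pos":[0,0,0],"twist":[0,0,0],"hand":100},{"delta_pos":[0,0,0],"twist":[0,0,0],"hand":100}]'
cat >> h.py <<'E'
def bolt(o,im,px=None):
    """silver blobs: y from blob centre; x of far end at z .039 minus 5 mm, x of near end at z .006 plus 8 mm"""
    C=cam("wrist",o); hsv=cv2.cvtColor(im,cv2.COLOR_RGB2HSV); S,V=hsv[:,:,1],hsv[:,:,2]
    for c in blobs((S<50)&(V>110),40):
        a=c[:,0].astype(float)
        if cv2.contourArea(c)>3500: continue
        v=cv2.fitLine(c,cv2.DIST_L2,0,0,.01).ravel(); d=v[:2]*np.sign(v[1]); t=(a-v[2:])@d
        e1=v[2:]+d*t.max(); e0=v[2:]+d*t.min()
        print(cv2.boundingRect(c),"far@.039",ray(C,[e1],.039)[0,:2].round(4),"near@.003",ray(C,[e0],.003)[0,:2].round(4))
E
python3 - <<'E'
from h import *
st(); o,im=grab("wrist","w12"); bolt(o,im)
a=im[100:300,200:520]; cv2.imwrite("pics/w12c.png",im[:,:,::-1])
E
```

```text
clock: 29.7
ee_pos: [0.6615, -0.19, 0.2049]
tcp_rot: [3.141, 0.001, -3.141]
contact_force: [-0.4, -0.1, -0.2]
opening: 0.706
clock: 30.9
ee_pos: [0.6585, 0.1615, 0.1556]
tcp_rot: [-3.142, -0.001, 3.142]
contact_force: [-0.4, -0.5, -0.0]
opening: 0.604
t30.90 [0.6585 0.1615 0.1556] [-1.8e+02 -3.0e-02  1.8e+02] q [0.24 0.53 0.25 1.29 0.   0.24] F [-0.4 -0.5 -0. ] open 0.604
(442, 353, 19, 12) far@.039 [0.8274 0.296 ] near@.003 [0.854  0.2933]
(175, 353, 19, 12) far@.039 [0.8266 0.0251] near@.003 [0.854  0.0277]
(502, 344, 15, 21) far@.039 [0.8291 0.3488] near@.003 [0.8386 0.3562]
(119, 344, 15, 21) far@.039 [ 0.8288 -0.0277] near@.003 [ 0.8383 -0.0351]
(381, 238, 31, 50) far@.039 [0.7453 0.2382] near@.003 [0.7137 0.2265]
(224, 238, 30, 50) far@.039 [0.7451 0.0828] near@.003 [0.7138 0.0942]
(540, 225, 54, 52) far@.039 [0.726  0.3543] near@.003 [0.6998 0.4127]
(312, 182, 18, 27) far@.039 [0.6737 0.1646] near@.003 [0.6606 0.1625]
(485, 129, 47, 52) far@.039 [0.6449 0.2997] near@.003 [0.6089 0.3354]
(434, 66, 66, 4) far@.039 [0.565  0.2463] near@.003 [0.5615 0.3125]
```

The bolt is at (0.6687, 0.164); its top and base estimates agree to a millimetre. Go down and grip.

```bash
python3 -m pendant '[{"delta_pos":[-1.02,0.25,3],"twist":[0,0,0],"hand":100},{"delta_pos":[0,0,4],"twist":[0,0,0],"hand":100},{"delta_pos":[0,0,3.5],"twist":[0,0,0],"hand":100},{"delta_pos":[0,0,2.5],"twist":[0,0,0],"hand":100},{"delta_pos":[0,0,1],"twist":[0,0,0],"hand":100},{"delta_pos":[0,0,0],"twist":[0,0,0],"hand":100},{"delta_pos":[0,0,0],"twist":[0,0,0],"hand":100}]'
python3 -m pendant '[{"delta_pos":[0,0,0],"twist":[0,0,0],"hand":160},{"delta_pos":[0,0,0],"twist":[0,0,0],"hand":200},{"delta_pos":[0,0,0],"twist":[0,0,0],"hand":245},{"delta_pos":[0,0,0],"twist":[0,0,0],"hand":245},{"delta_pos":[0,0,0],"twist":[0,0,0],"hand":245},{"delta_pos":[0,0,0],"twist":[0,0,0],"hand":245},{"delta_pos":[0,0,0],"twist":[0,0,0],"hand":245}]'
python3 -m pendant '[{"delta_pos":[0,0,-1],"twist":[0,0,0],"hand":245},{"delta_pos":[0,0,-3],"twist":[0,0,0],"hand":245},{"delta_pos":[0,0,-4],"twist":[0,0,0],"hand":245},{"delta_pos":[0,0,-4],"twist":[0,0,0],"hand":245},{"delta_pos":[0,0,0],"twist":[0,0,0],"hand":245}]'
python3 - <<'E'
from h import *
st(); o,im=grab("wrist","w13"); bolt(o,im)
E
```

```text
clock: 31.65
ee_pos: [0.6704, 0.1643, 0.017]
tcp_rot: [3.141, 0.003, 3.141]
contact_force: [0.4, 0.2, 0.6]
opening: 0.61
clock: 32.35
ee_pos: [0.6698, 0.1645, 0.0164]
tcp_rot: [3.141, 0.002, -3.141]
contact_force: [-0.1, 0.3, 6.7]
opening: 0.112
clock: 32.85
ee_pos: [0.672, 0.1649, 0.1422]
tcp_rot: [3.139, 0.01, -3.141]
contact_force: [1.8, -0.3, 0.8]
opening: 0.11
t32.85 [0.672  0.1649 0.1422] [ 179.86    0.58 -179.99] q [0.24 0.55 0.25 1.26 0.   0.24] F [ 1.8 -0.3  0.8] open 0.110
(523, 389, 21, 11) far@.039 [0.871  0.3573] near@.003 [0.9068 0.4076]
(430, 328, 25, 28) far@.039 [0.8225 0.2879] near@.003 [0.8259 0.2767]
(181, 328, 25, 28) far@.039 [0.8218 0.0408] near@.003 [0.8252 0.0522]
(298, 291, 40, 59) far@.039 [0.8168 0.1641] near@.003 [0.7808 0.1643]
(332, 235, 17, 47) far@.039 [0.7482 0.1829] near@.003 [0.722  0.1836]
(287, 225, 43, 63) far@.039 [0.7537 0.1555] near@.003 [0.712  0.1566]
(547, 214, 56, 55) far@.039 [0.7268 0.3531] near@.003 [0.6989 0.4116]
(491, 112, 50, 55) far@.039 [0.6458 0.2997] near@.003 [0.6077 0.3364]
(439, 43, 68, 4) far@.039 [0.5663 0.2472] near@.003 [0.5609 0.3119]
```

The bolt is held. I'll carry it behind the grinder, turning to yaw 270 on the way so that the camera side stays clear of the grinder's shield when setting down.

```bash
python3 -m pendant '[{"delta_pos":[0,-4.2,-1],"twist":[0,0,0],"hand":245},{"delta_pos":[0,-4.2,-1],"twist":[0,0,0],"hand":245},{"delta_pos":[0,-4.2,-1],"twist":[0,0,0],"hand":245},{"delta_pos":[0,-4.2,-1],"twist":[0,0,0],"hand":245},{"delta_pos":[0,-4.2,0],"twist":[0,0,0],"hand":245},{"delta_pos":[0,-4.2,0],"twist":[0,0,0],"hand":245},{"delta_pos":[0,-4.2,0],"twist":[0,0,0],"hand":245}]'
python3 -m pendant '[{"delta_pos":[0,0,0],"twist":[0,0,-7.5],"hand":245},{"delta_pos":[0,0,0],"twist":[0,0,-7.5],"hand":245},{"delta_pos":[0,0,0],"twist":[0,0,-7.5],"hand":245},{"delta_pos":[0,0,0],"twist":[0,0,-7.5],"hand":245},{"delta_pos":[0,0,0],"twist":[0,0,-7.5],"hand":245},{"delta_pos":[0,0,0],"twist":[0,0,-7.5],"hand":245},{"delta_pos":[0,0,0],"twist":[0,0,-7.5],"hand":245},{"delta_pos":[0,0,0],"twist":[0,0,-7.5],"hand":245},{"delta_pos":[0,0,0],"twist":[0,0,-7.5],"hand":245},{"delta_pos":[0,0,0],"twist":[0,0,-7.5],"hand":245},{"delta_pos":[0,0,0],"twist":[0,0,-7.5],"hand":245},{"delta_pos":[0,0,0],"twist":[0,0,-7.5],"hand":245},{"delta_pos":[0,0,0],"twist":[0,0,0],"hand":245}]'
python3 - <<'E'
from h import *
st(); go(.470,-.129,.10,-90)
E
```

```text
clock: 33.6
ee_pos: [0.6683, -0.1314, 0.1741]
tcp_rot: [3.141, -0.001, -3.141]
contact_force: [1.0, -0.1, -1.0]
opening: 0.112
clock: 34.9
ee_pos: [0.6685, -0.1297, 0.1739]
tcp_rot: [3.14, 0.001, -1.569]
contact_force: [0.2, -0.5, -0.1]
opening: 0.109
t34.90 [ 0.6685 -0.1297  0.1739] [ 1.7992e+02  3.0000e-02 -8.9880e+01] q [-0.19  0.53  0.3   1.34  0.   -1.76] F [ 0.2 -0.5 -0.1] open 0.109
shift cm [-0.11 19.84  7.42] rows 5.0 twist [0.08 0.03 0.12]
```

```bash
python3 -m pendant '[{"delta_pos":[0,4,0],"twist":[0,0,0],"hand":245},{"delta_pos":[0,4,0],"twist":[0,0,0],"hand":245},{"delta_pos":[0,4,0],"twist":[0,0,0],"hand":245},{"delta_pos":[0,4,0],"twist":[0,0,0],"hand":245},{"delta_pos":[-0.1,3.85,0],"twist":[0,0,0],"hand":245},{"delta_pos":[0,0,3],"twist":[0,0,0],"hand":245},{"delta_pos":[0,0,3],"twist":[0,0,0],"hand":245},{"delta_pos":[0,0,3],"twist":[0,0,0],"hand":245},{"delta_pos":[0,0,0],"twist":[0,0,0],"hand":245},{"delta_pos":[0,0,0],"twist":[0,0,0],"hand":245}]'
python3 - <<'E'
from h import *
st(); go(.470,-.129,.0195,-90)
o,im=grab("wrist","w14"); cv2.imwrite("pics/w14.png",im[:,:,::-1])
E
```

```text
clock: 35.9
ee_pos: [0.4702, -0.1287, 0.085]
tcp_rot: [3.141, 0.001, -1.573]
contact_force: [0.6, -0.4, -0.2]
opening: 0.11
t35.90 [ 0.4702 -0.1287  0.085 ] [ 1.7994e+02  3.0000e-02 -9.0120e+01] q [-0.27  0.27 -0.36  0.93  0.   -1.84] F [ 0.6 -0.4 -0.2] open 0.110
shift cm [0.03 0.02 6.55] rows 2.0 twist [ 0.06  0.03 -0.12]
```

View pics/w14.png

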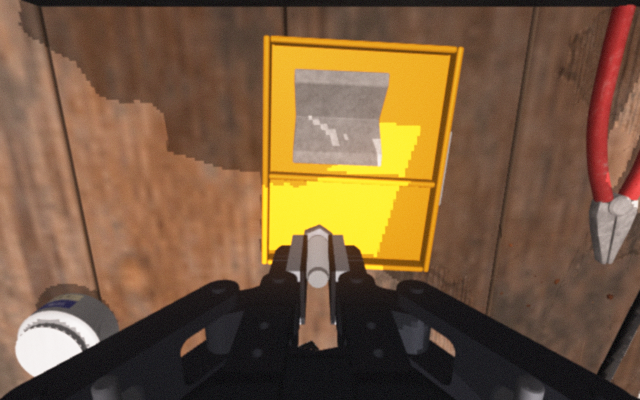

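The V-block sits flat in the wide bay at (340,117). The bolt hangs head down and upright at (318,255), over the narrow bay. Lower to the expected contact at TCP z ≈ 0.0194.

```bash
python3 -m pendant '[{"delta_pos":[0,0,3],"twist":[0,0,0],"hand":245},{"delta_pos":[0,0,2],"twist":[0,0,0],"hand":245},{"delta_pos":[0,0,1],"twist":[0,0,0],"hand":245},{"delta_pos":[0,0,0.3],"twist":[0,0,0],"hand":245},{"delta_pos":[0,0,0],"twist":[0,0,0],"hand":245},{"delta_pos":[0,0,0],"twist":[0,0,0],"hand":245}]'
python3 -m pendant '[{"delta_pos":[0,0,0.15],"twist":[0,0,0],"hand":245},{"delta_pos":[0,0,0],"twist":[0,0,0],"hand":245},{"delta_pos":[0,0,0],"twist":[0,0,0],"hand":245}]';python3 -m pendant '[{"delta_pos":[0,0,0.08],"twist":[0,0,0],"hand":245},{"delta_pos":[0,0,0],"twist":[0,0,0],"hand":245},{"delta_pos":[0,0,0],"twist":[0,0,0],"hand":245}]'
```

```text
clock: 36.55
ee_pos: [0.4715, -0.129, 0.0229]
tcp_rot: [-3.14, -0.0, -1.571]
contact_force: [0.2, -0.4, 0.3]
opening: 0.111
clock: 36.85
ee_pos: [0.4708, -0.1289, 0.0206]
tcp_rot: [-3.141, 0.0, -1.571]
contact_force: [0.6, -0.6, 0.6]
opening: 0.114
clock: 37.15
ee_pos: [0.4707, -0.1288, 0.0195]
tcp_rot: [-3.141, 0.0, -1.571]
contact_force: [0.6, -0.7, -0.8]
opening: 0.111
```

```bash
python3 -m pendant '[{"delta_pos":[0,0,0.06],"twist":[0,0,0],"hand":245},{"delta_pos":[0,0,0],"twist":[0,0,0],"hand":245},{"delta_pos":[0,0,0],"twist":[0,0,0],"hand":245}]'; python3 -m pendant '[{"delta_pos":[0,0,0.05],"twist":[0,0,0],"hand":245},{"delta_pos":[0,0,0],"twist":[0,0,0],"hand":245},{"delta_pos":[0,0,0],"twist":[0,0,0],"hand":245}]'
```

```text
clock: 37.45
ee_pos: [0.4707, -0.1288, 0.0193]
tcp_rot: [-3.141, 0.0, -1.571]
contact_force: [-1.7, 0.5, 4.8]
opening: 0.11
clock: 37.75
ee_pos: [0.4708, -0.1289, 0.0192]
tcp_rot: [-3.141, -0.0, -1.571]
contact_force: [-2.0, -0.6, 11.3]
opening: 0.109
```

Contact. Release, rise over the grinder (z 0.37) towards the second bolt, then turn so the camera faces +y.

```bash
python3 -m pendant '[{"delta_pos":[0,0,-0.05],"twist":[0,0,0],"hand":220},{"delta_pos":[0,0,0],"twist":[0,0,0],"hand":200},{"delta_pos":[0,0,0],"twist":[0,0,0],"hand":190},{"delta_pos":[0,0,0],"twist":[0,0,0],"hand":190},{"delta_pos":[0,0,-1],"twist":[0,0,0],"hand":190},{"delta_pos":[0,0,-3],"twist":[0,0,0],"hand":190},{"delta_pos":[0,0,-4.5],"twist":[0,0,0],"hand":190},{"delta_pos":[0,0,-4.5],"twist":[0,0,0],"hand":190},{"delta_pos":[0,0,-4.5],"twist":[0,0,0],"hand":190},{"delta_pos":[0,0,-4.5],"twist":[0,0,0],"hand":190},{"delta_pos":[0,0,-4.5],"twist":[0,0,0],"hand":100},{"delta_pos":[0,0,-4.5],"twist":[0,0,0],"hand":100},{"delta_pos":[0,0,-4.5],"twist":[0,0,0],"hand":100},{"delta_pos":[0,0,0],"twist":[0,0,0],"hand":100}]'
python3 - <<'E'
from h import *
st(); o,im=grab("wrist","w15"); go(.49,.44,.37,None); bolt(o,im)
E
```

```text
clock: 39.15
ee_pos: [0.4716, -0.1292, 0.3804]
tcp_rot: [-3.132, -0.002, -1.571]
contact_force: [0.0, -0.6, -0.3]
opening: 0.607
t39.15 [ 0.4716 -0.1292  0.3804] [-1.7946e+02 -1.3000e-01 -8.9990e+01] q [-0.27  0.16  0.27  1.67  0.   -1.84] F [ 0.  -0.6 -0.3] open 0.607
shift cm [-56.91  -1.88   0.67] rows 13.0 
(146, 382, 18, 18) far@.039 [0.7843 0.3366] near@.003 [0.776  0.3326]
(463, 369, 23, 31) far@.039 [0.1757 0.3294] near@.003 [0.1985 0.2963]
(125, 345, 9, 14) far@.039 [0.8144 0.2381] near@.003 [0.8222 0.2424]
(501, 343, 17, 24) far@.039 [0.1221 0.2493] near@.003 [0.1331 0.2359]
(307, 311, 82, 42) far@.039 [0.3529 0.1833] near@.003 [0.4944 0.2052]
(383, 239, 29, 49) far@.039 [0.3297 0.0919] near@.003 [0.3559 0.0224]
(224, 238, 30, 50) far@.039 [0.6192 0.0936] near@.003 [0.5911 0.021 ]
(438, 223, 34, 73) far@.039 [0.2528 0.109 ] near@.003 [ 0.2448 -0.0041]
(184, 193, 41, 39) far@.039 [ 0.6737 -0.0132] near@.003 [ 0.6364 -0.0473]
(97, 192, 49, 112) far@.039 [0.7917 0.1246] near@.003 [ 0.8055 -0.0534]
(562, 167, 18, 22) far@.039 [ 0.1004 -0.0739] near@.003 [ 0.062  -0.0988]
(446, 144, 19, 33) far@.039 [ 0.2723 -0.0914] near@.003 [ 0.2578 -0.1346]
(316, 143, 10, 12) far@.039 [ 0.4705 -0.1245] near@.003 [ 0.4683 -0.1362]
(312, 90, 36, 38) far@.039 [ 0.449  -0.1596] near@.003 [ 0.4648 -0.2192]
(410, 0, 20, 9) far@.039 [ 0.3283 -0.3207] near@.003 [ 0.3445 -0.3319]
```

The first bolt is standing at (0.4705, −0.1295), as placed.

```bash
python3 -m pendant '[{"delta_pos":[-4.4,-0.2,0],"twist":[0,0,0],"hand":100},{"delta_pos":[-4.4,-0.2,0],"twist":[0,0,0],"hand":100},{"delta_pos":[-4.4,-0.2,0],"twist":[0,0,0],"hand":100},{"delta_pos":[-4.4,-0.2,0],"twist":[0,0,0],"hand":100},{"delta_pos":[-4.4,-0.2,0],"twist":[0,0,0],"hand":100},{"delta_pos":[-4.4,-0.2,0],"twist":[0,0,0],"hand":100},{"delta_pos":[-4.4,-0.2,0],"twist":[0,0,0],"hand":100},{"delta_pos":[-4.4,-0.2,0],"twist":[0,0,0],"hand":100},{"delta_pos":[-4.4,-0.2,0],"twist":[0,0,0],"hand":100},{"delta_pos":[-4.4,-0.2,0],"twist":[0,0,0],"hand":100},{"delta_pos":[-4.4,0,0],"twist":[0,0,0],"hand":100},{"delta_pos":[-4.4,0,0],"twist":[0,0,0],"hand":100},{"delta_pos":[-4.2,0,0],"twist":[0,0,0],"hand":100},{"delta_pos":[0,0,0],"twist":[0,0,0],"hand":100}]'
python3 -m pendant '[{"delta_pos":[0,0,0],"twist":[0,0,7.5],"hand":100},{"delta_pos":[0,0,0],"twist":[0,0,7.5],"hand":100},{"delta_pos":[0,0,0],"twist":[0,0,7.5],"hand":100},{"delta_pos":[0,0,0],"twist":[0,0,7.5],"hand":100},{"delta_pos":[0,0,0],"twist":[0,0,7.5],"hand":100},{"delta_pos":[0,0,0],"twist":[0,0,7.5],"hand":100},{"delta_pos":[0,0,0],"twist":[0,0,7.5],"hand":100},{"delta_pos":[0,0,0],"twist":[0,0,7.5],"hand":100},{"delta_pos":[0,0,0],"twist":[0,0,7.5],"hand":100},{"delta_pos":[0,0,0],"twist":[0,0,7.5],"hand":100},{"delta_pos":[0,0,0],"twist":[0,0,7.5],"hand":100},{"delta_pos":[0,0,0],"twist":[0,0,7.5],"hand":100}]'
python3 -m pendant '[{"delta_pos":[0,0,0],"twist":[0,0,7.5],"hand":100},{"delta_pos":[0,0,0],"twist":[0,0,7.5],"hand":100},{"delta_pos":[0,0,0],"twist":[0,0,7.5],"hand":100},{"delta_pos":[0,0,0],"twist":[0,0,7.5],"hand":100},{"delta_pos":[0,0,0],"twist":[0,0,7.5],"hand":100},{"delta_pos":[0,0,0],"twist":[0,0,7.5],"hand":100},{"delta_pos":[0,0,0],"twist":[0,0,7.5],"hand":100},{"delta_pos":[0,0,0],"twist":[0,0,7.5],"hand":100},{"delta_pos":[0,0,0],"twist":[0,0,7.5],"hand":100},{"delta_pos":[0,0,0],"twist":[0,0,7.5],"hand":100},{"delta_pos":[0,0,0],"twist":[0,0,7.5],"hand":100},{"delta_pos":[0,0,0],"twist":[0,0,7.5],"hand":100},{"delta_pos":[0,0,0],"twist":[0,0,0],"hand":100}]'
python3 - <<'E'
from h import *
st(); o,im=grab("wrist","w16"); bolt(o,im)
E
```

```text
clock: 40.6
ee_pos: [0.4894, 0.4456, 0.3702]
tcp_rot: [3.138, -0.002, -1.567]
contact_force: [0.3, -0.4, -0.7]
opening: 0.609
clock: 41.8
ee_pos: [0.4902, 0.4402, 0.3735]
tcp_rot: [-3.141, -0.001, 3.136]
contact_force: [-0.2, 0.3, -0.4]
opening: 0.607
clock: 43.1
ee_pos: [0.4902, 0.4403, 0.3735]
tcp_rot: [-3.141, 0.001, 1.569]
contact_force: [0.2, -0.0, 0.5]
opening: 0.608
t43.10 [0.4902 0.4403 0.3735] [-1.7997e+02  5.0000e-02  8.9880e+01] q [ 0.73  0.52  0.78  1.83 -0.    2.3 ] F [ 0.2 -0.   0.5] open 0.608
(151, 378, 16, 20) far@.039 [ 0.2005 -0.0066] near@.003 [ 0.1908 -0.0007]
(468, 377, 22, 23) far@.039 [ 0.7912 -0.0216] near@.003 [ 0.7744 -0.0062]
(120, 343, 15, 20) far@.039 [0.1447 0.0707] near@.003 [0.1481 0.0762]
(246, 288, 75, 65) far@.039 [0.367  0.1276] near@.003 [0.5018 0.1538]
(382, 238, 30, 50) far@.039 [0.6317 0.2197] near@.003 [0.6033 0.2897]
(224, 238, 30, 50) far@.039 [0.3453 0.2202] near@.003 [0.3736 0.2904]
(147, 210, 62, 86) far@.039 [0.2368 0.2067] near@.003 [0.26   0.3371]
(453, 152, 23, 30) far@.039 [0.6879 0.3986] near@.003 [0.7254 0.4346]
(313, 141, 11, 12) far@.039 [0.489  0.4366] near@.003 [0.4895 0.4484]
(416, 110, 70, 22) far@.039 [0.6275 0.4778] near@.003 [0.7427 0.4836]
(231, 95, 40, 44) far@.039 [0.4109 0.4598] near@.003 [0.3746 0.5081]
(128, 34, 70, 55) far@.039 [0.3276 0.55  ] near@.003 [0.2136 0.5665]
(213, 14, 32, 51) far@.039 [0.3686 0.556 ] near@.003 [0.3644 0.6248]
(307, 0, 21, 85) far@.039 [0.4821 0.53  ] near@.003 [0.4945 0.6426]
```

```bash
python3 -m pendant '[{"delta_pos":[0,0,4.3],"twist":[0,0,0],"hand":100},{"delta_pos":[0,0,4.3],"twist":[0,0,0],"hand":100},{"delta_pos":[0,0,4.3],"twist":[0,0,0],"hand":100},{"delta_pos":[0,0,4.3],"twist":[0,0,0],"hand":100},{"delta_pos":[0,0,4.3],"twist":[0,0,0],"hand":100},{"delta_pos":[0,0,0],"twist":[0,0,0],"hand":100},{"delta_pos":[0,0,0],"twist":[0,0,0],"hand":100}]'
python3 - <<'E'
from h import *
st(); o,im=grab("wrist","w17"); bolt(o,im); go(.489,.441,.016,90)
E
```

```text
clock: 43.85
ee_pos: [0.4904, 0.4408, 0.1596]
tcp_rot: [-3.141, 0.001, 1.573]
contact_force: [0.2, -0.4, 1.2]
opening: 0.607
t43.85 [0.4904 0.4408 0.1596] [-1.7998e+02  3.0000e-02  9.0130e+01] q [ 0.73  0.5   0.2   1.27 -0.    2.3 ] F [ 0.2 -0.4  1.2] open 0.607
(0, 319, 49, 71) far@.039 [0.1752 0.2326] near@.003 [0.1893 0.2892]
(317, 292, 10, 7) far@.039 [0.4975 0.339 ] near@.003 [0.4891 0.3172]
(627, 241, 13, 49) far@.039 [0.7743 0.3465] near@.003 [0.8003 0.3773]
(382, 238, 30, 49) far@.039 [0.5684 0.3504] near@.003 [0.5565 0.3817]
(223, 238, 32, 50) far@.039 [0.4102 0.35  ] near@.003 [0.423  0.3818]
(607, 234, 21, 27) far@.039 [0.7458 0.3761] near@.003 [0.7853 0.3827]
(619, 228, 14, 8) far@.039 [0.7583 0.3993] near@.003 [0.7812 0.3899]
(624, 221, 16, 7) far@.039 [0.7622 0.408 ] near@.003 [0.7847 0.3953]
(541, 188, 51, 53) far@.039 [0.6809 0.4021] near@.003 [0.7342 0.4351]
(0, 179, 32, 139) far@.039 [0.2096 0.3173] near@.003 [0.1962 0.4385]
(309, 168, 19, 24) far@.039 [0.4891 0.437 ] near@.003 [0.4902 0.4491]
(618, 146, 22, 63) far@.039 [0.7499 0.4243] near@.003 [0.7802 0.4697]
(178, 128, 9, 13) far@.039 [0.3848 0.4791] near@.003 [0.367  0.4847]
(483, 118, 129, 38) far@.039 [0.6197 0.4794] near@.003 [0.7514 0.4829]
(175, 90, 39, 34) far@.039 [0.3778 0.4949] near@.003 [0.3952 0.5099]
(301, 0, 28, 74) far@.039 [0.4829 0.5292] near@.003 [0.4889 0.5877]
(134, 0, 49, 36) far@.039 [0.3914 0.5677] near@.003 [0.3401 0.5781]
shift cm [-0.08 -0.25 14.52] rows 4.0 twist [ 0.11 -0.09  0.09]
```

```bash
python3 -m pendant '[{"delta_pos":[0.05,-0.1,3],"twist":[0,0,0],"hand":100},{"delta_pos":[0,0,4],"twist":[0,0,0],"hand":100},{"delta_pos":[0,0,3.5],"twist":[0,0,0],"hand":100},{"delta_pos":[0,0,2.5],"twist":[0,0,0],"hand":100},{"delta_pos":[0,0,1.3],"twist":[0,0,0],"hand":100},{"delta_pos":[0,0,0],"twist":[0,0,0],"hand":100},{"delta_pos":[0,0,0],"twist":[0,0,0],"hand":100}]'
python3 -m pendant '[{"delta_pos":[0,0,0],"twist":[0,0,0],"hand":160},{"delta_pos":[0,0,0],"twist":[0,0,0],"hand":200},{"delta_pos":[0,0,0],"twist":[0,0,0],"hand":245},{"delta_pos":[0,0,0],"twist":[0,0,0],"hand":245},{"delta_pos":[0,0,0],"twist":[0,0,0],"hand":245},{"delta_pos":[0,0,0],"twist":[0,0,0],"hand":245},{"delta_pos":[0,0,0],"twist":[0,0,0],"hand":245}]'
python3 -m pendant '[{"delta_pos":[0,0,-1],"twist":[0,0,0],"hand":245},{"delta_pos":[0,0,-3],"twist":[0,0,0],"hand":245},{"delta_pos":[0,0,-4.4],"twist":[0,0,0],"hand":245},{"delta_pos":[0,0,-4.4],"twist":[0,0,0],"hand":245},{"delta_pos":[0,0,-4.4],"twist":[0,0,0],"hand":245},{"delta_pos":[0,0,-4.4],"twist":[0,0,0],"hand":245},{"delta_pos":[0,0,-4.4],"twist":[0,0,0],"hand":245},{"delta_pos":[0,0,-4.4],"twist":[0,0,0],"hand":245},{"delta_pos":[0,0,-4.4],"twist":[0,0,0],"hand":245},{"delta_pos":[0,0,-1.6],"twist":[0,0,0],"hand":245},{"delta_pos":[0,0,0],"twist":[0,0,0],"hand":245}]'
python3 - <<'E'
from h import *
st(); go(.47,-.101,.375)
E
```

```text
clock: 44.6
ee_pos: [0.4908, 0.4427, 0.0182]
tcp_rot: [3.139, -0.002, 1.571]
contact_force: [0.0, -0.0, 0.1]
opening: 0.609
clock: 45.3
ee_pos: [0.4903, 0.4422, 0.0173]
tcp_rot: [3.139, -0.001, 1.571]
contact_force: [-1.2, -0.8, 5.2]
opening: 0.11
clock: 46.4
ee_pos: [0.4897, 0.4419, 0.3836]
tcp_rot: [3.137, -0.004, 1.571]
contact_force: [0.0, -0.5, -0.8]
opening: 0.111
t46.40 [0.4897 0.4419 0.3836] [179.75  -0.22  90.01] q [ 0.73  0.52  0.81  1.86 -0.    2.3 ] F [ 0.  -0.5 -0.8] open 0.111
shift cm [-54.29  -1.98   0.64] rows 13.0
```

Held. Turn back at height, then cross over the grinder (bolt bottom at z 0.366).

```bash
python3 -m pendant '[{"delta_pos":[0,0,0],"twist":[0,0,-7.5],"hand":245},{"delta_pos":[0,0,0],"twist":[0,0,-7.5],"hand":245},{"delta_pos":[0,0,0],"twist":[0,0,-7.5],"hand":245},{"delta_pos":[0,0,0],"twist":[0,0,-7.5],"hand":245},{"delta_pos":[0,0,0],"twist":[0,0,-7.5],"hand":245},{"delta_pos":[0,0,0],"twist":[0,0,-7.5],"hand":245},{"delta_pos":[0,0,0],"twist":[0,0,-7.5],"hand":245},{"delta_pos":[0,0,0],"twist":[0,0,-7.5],"hand":245},{"delta_pos":[0,0,0],"twist":[0,0,-7.5],"hand":245},{"delta_pos":[0,0,0],"twist":[0,0,-7.5],"hand":245},{"delta_pos":[0,0,0],"twist":[0,0,-7.5],"hand":245},{"delta_pos":[0,0,0],"twist":[0,0,-7.5],"hand":245}]'
python3 -m pendant '[{"delta_pos":[0,0,0],"twist":[0,0,-7.5],"hand":245},{"delta_pos":[0,0,0],"twist":[0,0,-7.5],"hand":245},{"delta_pos":[0,0,0],"twist":[0,0,-7.5],"hand":245},{"delta_pos":[0,0,0],"twist":[0,0,-7.5],"hand":245},{"delta_pos":[0,0,0],"twist":[0,0,-7.5],"hand":245},{"delta_pos":[0,0,0],"twist":[0,0,-7.5],"hand":245},{"delta_pos":[0,0,0],"twist":[0,0,-7.5],"hand":245},{"delta_pos":[0,0,0],"twist":[0,0,-7.5],"hand":245},{"delta_pos":[0,0,0],"twist":[0,0,-7.5],"hand":245},{"delta_pos":[0,0,0],"twist":[0,0,-7.5],"hand":245},{"delta_pos":[0,0,0],"twist":[0,0,-7.5],"hand":245},{"delta_pos":[0,0,0],"twist":[0,0,-7.5],"hand":245},{"delta_pos":[0,0,0],"twist":[0,0,0],"hand":245}]'
python3 -m pendant '[{"delta_pos":[4.18,0.2,0],"twist":[0,0,0],"hand":245},{"delta_pos":[4.18,0.2,0],"twist":[0,0,0],"hand":245},{"delta_pos":[4.18,0.2,0],"twist":[0,0,0],"hand":245},{"delta_pos":[4.18,0.2,0],"twist":[0,0,0],"hand":245},{"delta_pos":[4.18,0.2,0],"twist":[0,0,0],"hand":245},{"delta_pos":[4.18,0.2,0],"twist":[0,0,0],"hand":245},{"delta_pos":[4.18,0.2,0],"twist":[0,0,0],"hand":245},{"delta_pos":[4.18,0.2,0],"twist":[0,0,0],"hand":245},{"delta_pos":[4.18,0.2,0],"twist":[0,0,0],"hand":245},{"delta_pos":[4.18,0.2,0],"twist":[0,0,0],"hand":245},{"delta_pos":[4.18,0.2,0],"twist":[0,0,0],"hand":245},{"delta_pos":[4.18,0.2,0],"twist":[0,0,0],"hand":245},{"delta_pos":[4.18,0.2,0],"twist":[0,0,0],"hand":245},{"delta_pos":[0,0,0],"twist":[0,0,0],"hand":245},{"delta_pos":[0,0,0],"twist":[0,0,0],"hand":245}]'
python3 - <<'E'
from h import *
st(); go(.462,-.101,.0203,-90)
E
```

```text
clock: 47.6
ee_pos: [0.4891, 0.4413, 0.3787]
tcp_rot: [-3.14, -0.001, -3.136]
contact_force: [0.9, -0.0, -0.1]
opening: 0.107
clock: 48.9
ee_pos: [0.4891, 0.4414, 0.3789]
tcp_rot: [3.141, -0.001, -1.569]
contact_force: [0.3, 0.8, -0.3]
opening: 0.115
clock: 50.4
ee_pos: [0.4629, -0.1025, 0.3793]
tcp_rot: [3.141, 0.001, -1.576]
contact_force: [0.4, 0.4, -0.8]
opening: 0.11
t50.40 [ 0.4629 -0.1025  0.3793] [ 1.7996e+02  4.0000e-02 -9.0320e+01] q [-0.22  0.14  0.24  1.67  0.   -1.78] F [ 0.4  0.4 -0.8] open 0.110
shift cm [-0.13  0.07 35.9 ] rows 8.0 twist [ 0.03  0.04 -0.32]
```

```bash
python3 -m pendant '[{"delta_pos":[0.15,0.05,4.2],"twist":[0,0,0],"hand":245},{"delta_pos":[0,0,4.2],"twist":[0,0,0],"hand":245},{"delta_pos":[0,0,4.2],"twist":[0,0,0],"hand":245},{"delta_pos":[0,0,4.2],"twist":[0,0,0],"hand":245},{"delta_pos":[0,0,4.2],"twist":[0,0,0],"hand":245},{"delta_pos":[0,0,4.2],"twist":[0,0,0],"hand":245},{"delta_pos":[0,0,4.2],"twist":[0,0,0],"hand":245},{"delta_pos":[0,0,0],"twist":[0,0,0],"hand":245},{"delta_pos":[0,0,0],"twist":[0,0,0],"hand":245}]'
python3 - <<'E'
from h import *
st(); go(.462,-.104,.0203,-90); o,im=grab("wrist","w18"); bolt(o,im)
E
```

```text
clock: 51.3
ee_pos: [0.4629, -0.1022, 0.0864]
tcp_rot: [3.141, 0.001, -1.57]
contact_force: [0.3, -0.3, -0.6]
opening: 0.112
t51.30 [ 0.4629 -0.1022  0.0864] [ 1.7995e+02  4.0000e-02 -8.9980e+01] q [-0.22  0.25 -0.39  0.93  0.   -1.79] F [ 0.3 -0.3 -0.6] open 0.112
shift cm [0.18 0.08 6.61] rows 2.0 twist [0.05 0.04 0.02] 
(526, 392, 17, 8) far@.039 [0.3114 0.0332] near@.003 [0.2691 0.0718]
(629, 381, 11, 19) far@.039 [0.2312 0.0363] near@.003 [0.1941 0.0562]
(335, 270, 11, 12) far@.039 [ 0.4515 -0.0609] near@.003 [ 0.4425 -0.0496]
(290, 270, 11, 12) far@.039 [ 0.4727 -0.0612] near@.003 [ 0.4813 -0.0496]
(307, 228, 23, 58) far@.039 [ 0.4623 -0.0572] near@.003 [ 0.4615 -0.0824]
(593, 158, 42, 72) far@.039 [ 0.2875 -0.0956] near@.003 [ 0.2539 -0.1342]
(295, 154, 21, 29) far@.039 [ 0.4706 -0.1256] near@.003 [ 0.4693 -0.1369]
```

The first bolt still stands at (0.4705, −0.130). Lower the second one.

```bash
python3 -m pendant '[{"delta_pos":[0.15,0.05,3],"twist":[0,0,0],"hand":245},{"delta_pos":[0,0,2],"twist":[0,0,0],"hand":245},{"delta_pos":[0,0,1],"twist":[0,0,0],"hand":245},{"delta_pos":[0,0,0.3],"twist":[0,0,0],"hand":245},{"delta_pos":[0,0,0],"twist":[0,0,0],"hand":245},{"delta_pos":[0,0,0],"twist":[0,0,0],"hand":245}]'
python3 -m pendant '[{"delta_pos":[0,0,0.12],"twist":[0,0,0],"hand":245},{"delta_pos":[0,0,0],"twist":[0,0,0],"hand":245},{"delta_pos":[0,0,0],"twist":[0,0,0],"hand":245}]';python3 -m pendant '[{"delta_pos":[0,0,0.08],"twist":[0,0,0],"hand":245},{"delta_pos":[0,0,0],"twist":[0,0,0],"hand":245},{"delta_pos":[0,0,0],"twist":[0,0,0],"hand":245}]'
```

```text
clock: 51.95
ee_pos: [0.4636, -0.1049, 0.0242]
tcp_rot: [-3.139, -0.0, -1.571]
contact_force: [0.0, 0.6, -0.4]
opening: 0.107
clock: 52.25
ee_pos: [0.4628, -0.1048, 0.022]
tcp_rot: [-3.141, 0.0, -1.571]
contact_force: [-0.8, 0.6, -0.5]
opening: 0.11
clock: 52.55
ee_pos: [0.4626, -0.1047, 0.0209]
tcp_rot: [-3.141, 0.0, -1.571]
contact_force: [0.3, 0.5, 0.2]
opening: 0.107
```

```bash
python3 -m pendant '[{"delta_pos":[0,0,0.07],"twist":[0,0,0],"hand":245},{"delta_pos":[0,0,0],"twist":[0,0,0],"hand":245},{"delta_pos":[0,0,0],"twist":[0,0,0],"hand":245}]';python3 -m pendant '[{"delta_pos":[0,0,0.05],"twist":[0,0,0],"hand":245},{"delta_pos":[0,0,0],"twist":[0,0,0],"hand":245},{"delta_pos":[0,0,0],"twist":[0,0,0],"hand":245}]'
```

```text
clock: 52.85
ee_pos: [0.4627, -0.1047, 0.0203]
tcp_rot: [-3.141, 0.0, -1.571]
contact_force: [-0.1, -0.2, 2.0]
opening: 0.107
clock: 53.15
ee_pos: [0.4628, -0.1048, 0.0203]
tcp_rot: [-3.141, 0.0, -1.571]
contact_force: [-2.2, 1.1, 8.5]
opening: 0.111
```

Contact at 8.5 N. Release, rise clear, then take the final check pictures in one sheet.

```bash
python3 -m pendant '[{"delta_pos":[0,0,-0.04],"twist":[0,0,0],"hand":220},{"delta_pos":[0,0,0],"twist":[0,0,0],"hand":200},{"delta_pos":[0,0,0],"twist":[0,0,0],"hand":190},{"delta_pos":[0,0,0],"twist":[0,0,0],"hand":190},{"delta_pos":[0,0,-1],"twist":[0,0,0],"hand":190},{"delta_pos":[0,0,-3],"twist":[0,0,0],"hand":190},{"delta_pos":[0,0,-4.5],"twist":[0,0,0],"hand":190},{"delta_pos":[0,0,-4.5],"twist":[0,0,0],"hand":190},{"delta_pos":[0,0,-4.5],"twist":[0,0,0],"hand":190},{"delta_pos":[0,0,-4.5],"twist":[0,0,0],"hand":190},{"delta_pos":[0,0,0],"twist":[0,0,0],"hand":190},{"delta_pos":[0,0,0],"twist":[0,0,0],"hand":190}]'
python3 - <<'E'
from h import *
st(); o,w=grab("wrist","f_w"); bolt(o,w); _,t=grab("top","f_t"); _,s=grab("scene","f_s")
up=lambda a,sz: cv2.resize(a,sz,interpolation=cv2.INTER_CUBIC)
top=np.hstack([up(w[60:260,180:500],(480,300)),up(s[90:290,220:420],(300,300))])
bot=up(t[130:210,225:433],(780,300))
cv2.imwrite("pics/final.png",np.vstack([top,bot])[:,:,::-1])
E
```

```text
clock: 54.35
ee_pos: [0.463, -0.1049, 0.2416]
tcp_rot: [-3.138, -0.0, -1.571]
contact_force: [-0.8, 0.2, -0.6]
opening: 0.254
t54.35 [ 0.463  -0.1049  0.2416] [-1.7982e+02 -3.0000e-02 -8.9990e+01] q [-0.22  0.15 -0.1   1.32  0.   -1.79] F [-0.8  0.2 -0.6] open 0.254
(626, 389, 14, 9) far@.039 [0.0429 0.1928] near@.003 [0.0217 0.2215]
(609, 298, 21, 18) far@.039 [0.1133 0.0644] near@.003 [0.0527 0.0832]
(352, 270, 13, 12) far@.039 [0.4227 0.0266] near@.003 [0.4062 0.032 ]
(272, 270, 11, 12) far@.039 [0.5035 0.0277] near@.003 [0.5178 0.0322]
(125, 207, 54, 50) far@.039 [ 0.6237 -0.0169] near@.003 [ 0.6948 -0.0366]
(313, 158, 13, 16) far@.039 [ 0.4623 -0.1007] near@.003 [ 0.46   -0.1111]
(484, 137, 25, 46) far@.039 [ 0.276  -0.0908] near@.003 [ 0.2568 -0.1345]
(305, 136, 13, 15) far@.039 [ 0.4697 -0.125 ] near@.003 [ 0.4686 -0.1361]
(299, 59, 51, 54) far@.039 [ 0.4504 -0.1616] near@.003 [ 0.4579 -0.2207]
```

View pics/final.png

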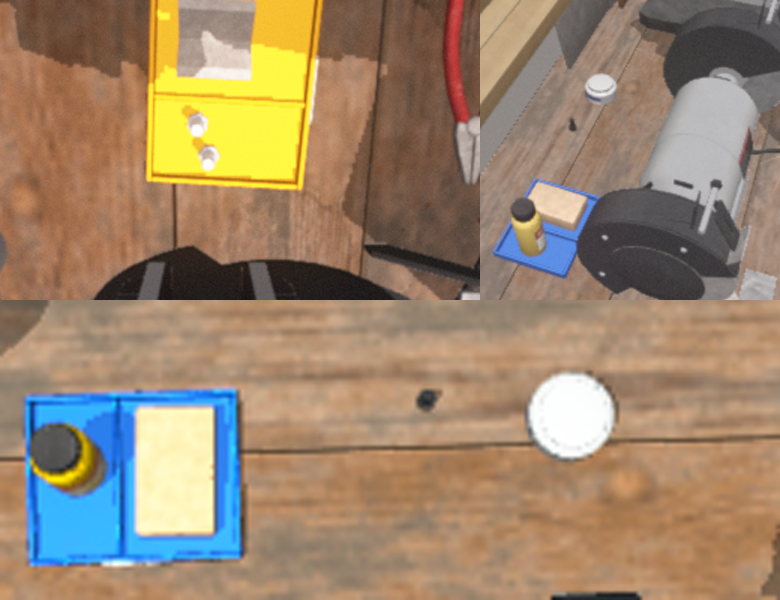

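The final sheet shows both kits complete:
- **Yellow tray:** both bolts stand in the narrow bay at (197,125) and (208,157), with the V-block in the wide bay.
- **Blue tray:** the bottle stands in the narrow bay and the cork lies flat in the wide bay.
- **Left alone:** the tin and the black screw are in their places.

The robot is clear of everything, so I hand in.

```bash
python3 -c "
from plant import job; print(job.job_done())"
```

```text
the job is handed in; nothing more can be done
None
```

Both kits are made up, in the order asked, and the job was handed in at about 54.5 s of the 144 s allowed.

- **Blue tray:** the cork block lies flat in the wide bay at about (0.6245, 0.252), and the glue bottle stands in the narrow bay at about (0.631, 0.3255).
- **Yellow tray:** the V-block is V upwards in the wide bay, and both bolts stand on their heads in the narrow bay at about (0.470, −0.130) and (0.462, −0.105).
- **Setting down:** I lowered each thing in small steps until contact showed (about 2 to 11 N), then released it.
- **Last checks:** the wrist, scene and top pictures showed everything standing where it was put. The flux tin and cap screw looked unmoved, by eye only. The gripper was empty and well clear.

**What went wrong or disagreed:**
- The last joint hit its range stop while I turned with the cork block. The tool tilted about 5° and left its path; I levelled it and turned the other way, with the grip kept and no unusual force.
- The cork block measured about 88 x 52 mm in the pictures, against 92 x 58 mm given. It was the only one that fits; the colour mask probably cut its edges.
- The estimates of the yellow tray's centre differed by about 2 to 3 mm between the cameras, within the room there was in the bays.

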